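# Top up the specimen carriage and run it under the microscope

### The arm

A 7-joint arm with a two-finger parallel gripper is mounted at the origin on the work surface. World frame = base frame: x ahead of the robot, y to its left, z up, the work surface at z = 0. Lengths are in mm, angles in rad, forces in N, time in s.
With the tool pointing down it reaches from about 400 to 900 mm from the base axis. Payload 5.5 kg.
Tool frame: the origin (TCP) lies midway between the tips of the shut fingers; the grasp point (between the pads) lies 19 mm behind it (arm.hold_point_z is the distance from the TCP to the grasp point, in mm); z points along the fingers, y is the line along which they close (so a half turn about z gives the same grasp; the last joint's range is limited). The gripper opens to 92 mm and grips with 3 to 60 N. Pads are 19 mm wide; open, the fingers measure 130 mm over their backs; the gripper's body (75 mm by 190 mm) begins 47 mm behind the grasp point.
Start: joints at [-0.862, 0.501, -0.427, 1.55, 0.221, 1.138, -0.21], TCP at [280.23, 586.491, 197.029] pointing down, gripper open.
Joint ranges: [-2.88, 2.88], [-0.31, 2.03], [-1.54, 1.56], [0.2, 2.42], [-1.41, 4.55], [0.19, 2.02], [-2.57, 2.57]. Speed limits (rad/s): [2.57, 2.57, 3.14, 3.14, 3.14, 3.14, 3.14].

### API

Orientations are given as a unit quaternion [w, x, y, z].
In Python, from workcell import arm, get_image, calibration, nets gives the robot as it stands.
- The arm moves only by the tool carry_out, never from a script. Its arguments are lists of equal length, an entry for each row: "xyz": the shift along the tool's x, y, z in m, a list of three; "delta_rot": the turn, a rotation vector about the tool's x, y, z in rad, a list of three. In form: {"xyz": [[x, y, z], ...], "delta_rot": [[rx, ry, rz], ...]}. A call has 1 to 5 rows; each row is the pose to reach, as a shift and turn from the pose commanded when the call began, along the tool's axes at that moment; what a row does not reach only later rows make up. A row lasts 1/8 s, in which the tool goes at most 62.5 mm and 10.7 degrees, less where a joint would pass 70% of its speed; a pose out of reach is approached as far as the arm can. A call with a gripper value outside its range is refused whole. "hand" is the closure, from 0 (fully open) to 1 (shut), set as the call begins (left out, the last holds). The fingers move at their own pace and stop on an object; the grip force is fixed at half the most. Time passes only in rows, so rows that repeat a pose let the fingers close. It gives the time, the measured TCP pose, the force, the opening and the grip force at its end, in the units of the state.
- arm.read_state(): the state, without advancing time (a new reading comes with each control period).
- get_image(name): name is "scene" or "top"; returns (picture, depth): 400x640x3 uint8, red, green, blue; 400x640 float32, mm along the optical axis (not along the pixel's ray), 0 where there is no reading.
- calibration(name): a dict with "camera_matrix" (3x3 intrinsics, pixels), "origin" and "orientation" of the camera in the world. Camera axes: x right, y up, looking along -z (the intrinsics and any distortion apply to the point x, -y, -z); pixel columns grow to the right and rows downward; lengths in mm; the calibration is good to about 2 mm. A picture is of the moment at which its call begins. calibration takes no time and is no camera call.
- arm.sign_off(): hands the job in; it is judged then, once.
Trained networks look in the newest picture that a camera, given by its name, has taken for a name from the list of things; names that differ only in an ending like _2 or _b are one class to them, and where a whole thing is asked for, a point or a joint stands for the part that bears it (a point fixed in the world has none). Each returns a list of dicts, best first, with "confidence" (0 to 1); they miss things now and then, are a little off and sometimes report something else, mostly with a low value. They report only what shows in the picture. A call takes as long as a camera call.
- nets.recognise(name, camera): "bbox" ([left, top, right, bottom] as shares, 0 to 1, of the picture: columns of its width, rows of its height, round what is visible of it).
- nets.cut_out(name, camera): "mask" (400x640 bool, what is visible of it) and "bbox" ([left, top, right, bottom] as shares, 0 to 1, of the picture: columns of its width, rows of its height, round what is visible of it).
The state is a dict: "clock": time; "q": joint angles; "qd": joint speeds; "tau": joint torques, N m; "tcp_pos": TCP position; "tool_rot": TCP orientation; "ft_force": force on the tool from outside, world axes, zero at the start; "torque": the same for the moment, N m; "finger_gap": finger opening in mm; "gripper_force": force on a finger pad.
Only numpy, scipy, OpenCV 4.12 (cv2) and the standard library are available. Lean on these libraries where they do the work, as an engineer would, in place of code of your own. Each camera call takes 0.05 s, during which the arm holds its last target. There are 200 camera calls.

### The job

Two of the five pockets of the microscope's sliding carriage are empty: fill just those with spare resin mounts from the sloping rack, set down (not dropped) flat with the polished face up, leaving the mounts already in the carriage in their pockets and the third spare in the rack. With all five pockets filled and the carriage still pulled out, slide the carriage fully home against its stop under the objective, and let go. Do not disturb the dish, the eyepiece or the bottle.

Things in the scene. Friction and masses are not known exactly. Their poses are not given: they have to be found in the camera images.
- stage: fixed white microscope. Origin on the bench under pocket_3 while the carriage is pulled out; x across the base, y along the slide from handle to microscope, z up. Base plate 150 wide, 20 high, y = -145 to 325 mm. Objective at x = 0, y = 238, its lower end 125 mm up; column behind it at x = 135 (base there widened to x = 195); head and eyepieces up to 415 mm high, reaching to x = -120.
- carriage (a joint): slide of the aluminium specimen carriage along the stage's +y, in m: 0 = pulled out (the start), 0.150 = home against the dark steel end stop, under the objective. Friction about 2.5 N; it stays where it is left.
- handle (a point): top centre of the carriage's upright black handle, a round pin 16 mm in diameter and 34 mm tall, on a 6 mm foot on the carriage's upper face, at the end away from the objective, 45 mm from the centre of pocket_1. Its top is 82 mm above the bench. Moves with the carriage; axes as the stage's.
- pocket_1 (a point): centre of the floor of carriage pocket 1 (1 nearest the handle, 5 nearest the objective; 44 mm apart): round, 35 mm in diameter, 7 mm deep, floor 35 mm above the bench. Carriage 68 mm wide across the row. At the start three of the five pockets hold a mount and two, any two, are empty. Moves with the carriage; axes as the stage's.
- pocket_2 (a point): centre of the floor of carriage pocket 2 (1 nearest the handle, 5 nearest the objective; 44 mm apart): round, 35 mm in diameter, 7 mm deep, floor 35 mm above the bench. Carriage 68 mm wide across the row. At the start three of the five pockets hold a mount and two, any two, are empty. Moves with the carriage; axes as the stage's.
- pocket_3 (a point): centre of the floor of carriage pocket 3 (1 nearest the handle, 5 nearest the objective; 44 mm apart): round, 35 mm in diameter, 7 mm deep, floor 35 mm above the bench. Carriage 68 mm wide across the row. At the start three of the five pockets hold a mount and two, any two, are empty. Moves with the carriage; axes as the stage's.
- pocket_4 (a point): centre of the floor of carriage pocket 4 (1 nearest the handle, 5 nearest the objective; 44 mm apart): round, 35 mm in diameter, 7 mm deep, floor 35 mm above the bench. Carriage 68 mm wide across the row. At the start three of the five pockets hold a mount and two, any two, are empty. Moves with the carriage; axes as the stage's.
- pocket_5 (a point): centre of the floor of carriage pocket 5 (1 nearest the handle, 5 nearest the objective; 44 mm apart): round, 35 mm in diameter, 7 mm deep, floor 35 mm above the bench. Carriage 68 mm wide across the row. At the start three of the five pockets hold a mount and two, any two, are empty. Moves with the carriage; axes as the stage's.
- rack: fixed steel rack, its plate tilted 30 degrees about y, facing up and to the rack's -x. Origin on the bench under its middle, y along the row of three nests, z up. Footprint 100 x 150 mm, up to 100 mm tall; plate 68 mm along the slope. Cheeks at both ends of the row, 17 mm proud of the plate, 25 mm from the end nest's centre: room for fingers only up and down the slope.
- nest_1 (a point): centre of the floor of nest 1 in the tilted rack (1 at the rack's -y end, 44 mm apart), 35 mm in diameter, 7 mm deep square to the tilted plate. Axes as the rack's (not tilted).
- nest_2 (a point): centre of the floor of nest 2 in the tilted rack (1 at the rack's -y end, 44 mm apart), 35 mm in diameter, 7 mm deep square to the tilted plate. Axes as the rack's (not tilted).
- nest_3 (a point): centre of the floor of nest 3 in the tilted rack (1 at the rack's -y end, 44 mm apart), 35 mm in diameter, 7 mm deep square to the tilted plate. Axes as the rack's (not tilted).
- mount_a: black resin specimen mount: cylinder 30 mm in diameter, 26 mm tall, about 30 g, with a small flat polished specimen (a patch about 14 mm across) in its upper face. Origin at the centre of its underside, z along its axis, out of the polished face. At the start it sits upright in one of the pockets of the carriage; which one varies.
- mount_b: black resin specimen mount: cylinder 30 mm in diameter, 26 mm tall, about 30 g, with a small flat polished specimen (a patch about 14 mm across) in its upper face. Origin at the centre of its underside, z along its axis, out of the polished face. At the start it sits upright in one of the pockets of the carriage; which one varies.
- mount_c: black resin specimen mount: cylinder 30 mm in diameter, 26 mm tall, about 30 g, with a small flat polished specimen (a patch about 14 mm across) in its upper face. Origin at the centre of its underside, z along its axis, out of the polished face. At the start it sits upright in one of the pockets of the carriage; which one varies.
- mount_d: black resin specimen mount: cylinder 30 mm in diameter, 26 mm tall, about 30 g, with a small flat polished specimen (a patch about 14 mm across) in its upper face. Origin at the centre of its underside, z along its axis, out of the polished face. A spare: at the start it sits in a nest of the rack, tilted 30 degrees with it (loose, up to 2.5 mm off the nest's centre), 19 mm of it standing out of the plate.
- mount_e: black resin specimen mount: cylinder 30 mm in diameter, 26 mm tall, about 30 g, with a small flat polished specimen (a patch about 14 mm across) in its upper face. Origin at the centre of its underside, z along its axis, out of the polished face. A spare: at the start it sits in a nest of the rack, tilted 30 degrees with it (loose, up to 2.5 mm off the nest's centre), 19 mm of it standing out of the plate.
- mount_f: black resin specimen mount: cylinder 30 mm in diameter, 26 mm tall, about 30 g, with a small flat polished specimen (a patch about 14 mm across) in its upper face. Origin at the centre of its underside, z along its axis, out of the polished face. A spare: at the start it sits in a nest of the rack, tilted 30 degrees with it (loose, up to 2.5 mm off the nest's centre), 19 mm of it standing out of the plate.
- dish: bystander: shallow round glass dish, 90 mm across, 16 mm high, on the bench; origin at the centre of its underside.
- eyepiece: bystander: black eyepiece standing on the bench, 40 mm across, 55 mm tall; origin at the centre of its underside.
- cleaner: bystander: white bottle of lens cleaner, 48 mm across, 100 mm tall; origin at the centre of its underside.

How it is judged (in metres and radians):
On the way:
1. all five pockets hold a seated, upright mount while the carriage is still pulled out (joint below 0.05 m) (((distance between mount_a and pocket_1 below 0.006 m and angle between mount_a's own z axis and vertical below 0.1 rad) or (distance between mount_b and pocket_1 below 0.006 m and angle between mount_b's own z axis and vertical below 0.1 rad) or (distance between mount_c and pocket_1 below 0.006 m and angle between mount_c's own z axis and vertical below 0.1 rad) or (distance between mount_d and pocket_1 below 0.006 m and angle between mount_d's own z axis and vertical below 0.1 rad) or (distance between mount_e and pocket_1 below 0.006 m and angle between mount_e's own z axis and vertical below 0.1 rad) or (distance between mount_f and pocket_1 below 0.006 m and angle between mount_f's own z axis and vertical below 0.1 rad)) and ((distance between mount_a and pocket_2 below 0.006 m and angle between mount_a's own z axis and vertical below 0.1 rad) or (distance between mount_b and pocket_2 below 0.006 m and angle between mount_b's own z axis and vertical below 0.1 rad) or (distance between mount_c and pocket_2 below 0.006 m and angle between mount_c's own z axis and vertical below 0.1 rad) or (distance between mount_d and pocket_2 below 0.006 m and angle between mount_d's own z axis and vertical below 0.1 rad) or (distance between mount_e and pocket_2 below 0.006 m and angle between mount_e's own z axis and vertical below 0.1 rad) or (distance between mount_f and pocket_2 below 0.006 m and angle between mount_f's own z axis and vertical below 0.1 rad)) and ((distance between mount_a and pocket_3 below 0.006 m and angle between mount_a's own z axis and vertical below 0.1 rad) or (distance between mount_b and pocket_3 below 0.006 m and angle between mount_b's own z axis and vertical below 0.1 rad) or (distance between mount_c and pocket_3 below 0.006 m and angle between mount_c's own z axis and vertical below 0.1 rad) or (distance between mount_d and pocket_3 below 0.006 m and angle between mount_d's own z axis and vertical below 0.1 rad) or (distance between mount_e and pocket_3 below 0.006 m and angle between mount_e's own z axis and vertical below 0.1 rad) or (distance between mount_f and pocket_3 below 0.006 m and angle between mount_f's own z axis and vertical below 0.1 rad)) and ((distance between mount_a and pocket_4 below 0.006 m and angle between mount_a's own z axis and vertical below 0.1 rad) or (distance between mount_b and pocket_4 below 0.006 m and angle between mount_b's own z axis and vertical below 0.1 rad) or (distance between mount_c and pocket_4 below 0.006 m and angle between mount_c's own z axis and vertical below 0.1 rad) or (distance between mount_d and pocket_4 below 0.006 m and angle between mount_d's own z axis and vertical below 0.1 rad) or (distance between mount_e and pocket_4 below 0.006 m and angle between mount_e's own z axis and vertical below 0.1 rad) or (distance between mount_f and pocket_4 below 0.006 m and angle between mount_f's own z axis and vertical below 0.1 rad)) and ((distance between mount_a and pocket_5 below 0.006 m and angle between mount_a's own z axis and vertical below 0.1 rad) or (distance between mount_b and pocket_5 below 0.006 m and angle between mount_b's own z axis and vertical below 0.1 rad) or (distance between mount_c and pocket_5 below 0.006 m and angle between mount_c's own z axis and vertical below 0.1 rad) or (distance between mount_d and pocket_5 below 0.006 m and angle between mount_d's own z axis and vertical below 0.1 rad) or (distance between mount_e and pocket_5 below 0.006 m and angle between mount_e's own z axis and vertical below 0.1 rad) or (distance between mount_f and pocket_5 below 0.006 m and angle between mount_f's own z axis and vertical below 0.1 rad)) and value of joint carriage below 0.05 m), for 0.2 s.
At the end, for the whole second after the job is handed in: Every pocket holds a mount (underside centre within 6 mm of the pocket's floor centre, polished face up, within 0.1 rad of vertical), one spare is in a rack nest (within 10 mm of its floor centre), the carriage is within 5 mm of its stop, all at rest (((distance between mount_a and pocket_1 below 0.006 m and angle between mount_a's own z axis and vertical below 0.1 rad) or (distance between mount_b and pocket_1 below 0.006 m and angle between mount_b's own z axis and vertical below 0.1 rad) or (distance between mount_c and pocket_1 below 0.006 m and angle between mount_c's own z axis and vertical below 0.1 rad) or (distance between mount_d and pocket_1 below 0.006 m and angle between mount_d's own z axis and vertical below 0.1 rad) or (distance between mount_e and pocket_1 below 0.006 m and angle between mount_e's own z axis and vertical below 0.1 rad) or (distance between mount_f and pocket_1 below 0.006 m and angle between mount_f's own z axis and vertical below 0.1 rad)) and ((distance between mount_a and pocket_2 below 0.006 m and angle between mount_a's own z axis and vertical below 0.1 rad) or (distance between mount_b and pocket_2 below 0.006 m and angle between mount_b's own z axis and vertical below 0.1 rad) or (distance between mount_c and pocket_2 below 0.006 m and angle between mount_c's own z axis and vertical below 0.1 rad) or (distance between mount_d and pocket_2 below 0.006 m and angle between mount_d's own z axis and vertical below 0.1 rad) or (distance between mount_e and pocket_2 below 0.006 m and angle between mount_e's own z axis and vertical below 0.1 rad) or (distance between mount_f and pocket_2 below 0.006 m and angle between mount_f's own z axis and vertical below 0.1 rad)) and ((distance between mount_a and pocket_3 below 0.006 m and angle between mount_a's own z axis and vertical below 0.1 rad) or (distance between mount_b and pocket_3 below 0.006 m and angle between mount_b's own z axis and vertical below 0.1 rad) or (distance between mount_c and pocket_3 below 0.006 m and angle between mount_c's own z axis and vertical below 0.1 rad) or (distance between mount_d and pocket_3 below 0.006 m and angle between mount_d's own z axis and vertical below 0.1 rad) or (distance between mount_e and pocket_3 below 0.006 m and angle between mount_e's own z axis and vertical below 0.1 rad) or (distance between mount_f and pocket_3 below 0.006 m and angle between mount_f's own z axis and vertical below 0.1 rad)) and ((distance between mount_a and pocket_4 below 0.006 m and angle between mount_a's own z axis and vertical below 0.1 rad) or (distance between mount_b and pocket_4 below 0.006 m and angle between mount_b's own z axis and vertical below 0.1 rad) or (distance between mount_c and pocket_4 below 0.006 m and angle between mount_c's own z axis and vertical below 0.1 rad) or (distance between mount_d and pocket_4 below 0.006 m and angle between mount_d's own z axis and vertical below 0.1 rad) or (distance between mount_e and pocket_4 below 0.006 m and angle between mount_e's own z axis and vertical below 0.1 rad) or (distance between mount_f and pocket_4 below 0.006 m and angle between mount_f's own z axis and vertical below 0.1 rad)) and ((distance between mount_a and pocket_5 below 0.006 m and angle between mount_a's own z axis and vertical below 0.1 rad) or (distance between mount_b and pocket_5 below 0.006 m and angle between mount_b's own z axis and vertical below 0.1 rad) or (distance between mount_c and pocket_5 below 0.006 m and angle between mount_c's own z axis and vertical below 0.1 rad) or (distance between mount_d and pocket_5 below 0.006 m and angle between mount_d's own z axis and vertical below 0.1 rad) or (distance between mount_e and pocket_5 below 0.006 m and angle between mount_e's own z axis and vertical below 0.1 rad) or (distance between mount_f and pocket_5 below 0.006 m and angle between mount_f's own z axis and vertical below 0.1 rad)) and (distance between any of mount_d, mount_e, mount_f and nest_1 below 0.01 m or distance between any of mount_d, mount_e, mount_f and nest_2 below 0.01 m or distance between any of mount_d, mount_e, mount_f and nest_3 below 0.01 m) and linear speed of each of mount_a, mount_b, mount_c, mount_d, mount_e, mount_f below 0.03 m/s and velocity of joint carriage below 0.01 m/s and value of joint carriage above 0.145 m); the robot touches nothing.
It fails at once if a mount that was already in the carriage is lifted out of its pocket (height (world z) of any of mount_a, mount_b, mount_c above 0.047 m).
It fails at once if a mount is dropped or thrown (faster than 0.55 m/s while the fingers do not touch it) ((linear speed of mount_a above 0.55 m/s and contact force between the fingers and mount_a below 0.01 N) or (linear speed of mount_b above 0.55 m/s and contact force between the fingers and mount_b below 0.01 N) or (linear speed of mount_c above 0.55 m/s and contact force between the fingers and mount_c below 0.01 N) or (linear speed of mount_d above 0.55 m/s and contact force between the fingers and mount_d below 0.01 N) or (linear speed of mount_e above 0.55 m/s and contact force between the fingers and mount_e below 0.01 N) or (linear speed of mount_f above 0.55 m/s and contact force between the fingers and mount_f below 0.01 N)).
It fails at once if the dish, the eyepiece or the cleaner bottle is moved more than 30 mm (distance of any of dish, eyepiece, cleaner from where it was at the start of the episode above 0.03 m).
It also fails if it takes over 61 s, if anything falls off the work surface, if the arm or the gripper's body presses on something with over 40 N, if the wrist force passes 120 N, or if a joint passes its speed limit or range.

## Working session

There is one attempt and no reset: what is moved stays moved. The work goes in short steps, Python scripts to look and compute and a tool call to move; the robot and the scene stay as the last step left them, time stands still between calls to the robot, and variables do not carry over. Pictures are saved under pics/ and viewed, at most 10 in all, crops included, and the job is handed in when it is done.

Besides the shell and the picture viewer there is one more tool, called after ">>>" as name(argument=value, ...) on one line, values as JSON. carry_out: Moves the arm, as the interface text tells. Its arguments: {"type":"object","properties":{"xyz":{"type":"array","items":{"type":"array","items":{"type":"number"}}},"delta_rot":{"type":"array","items":{"type":"array","items":{"type":"number"}}},"hand":{"type":"number"}},"required":["xyz","delta_rot"]}

```bash
ls; mkdir -p pics
cat > h.py <<'E'
import numpy as np, cv2
from scipy.spatial.transform import Rotation as R
from workcell import arm, get_image, calibration, nets
def rot(q): return R.from_quat([q[1],q[2],q[3],q[0]])
def cam(n):
    c=calibration(n); return np.array(c["camera_matrix"]),np.array(c["origin"]),rot(c["orientation"]).as_matrix(),c
def cloud(n,d):
    K,o,M,c=cam(n); v,u=np.mgrid[0:400,0:640]
    p=np.stack([(u-K[0,2])/K[0,0]*d,-(v-K[1,2])/K[1,1]*d,-d],-1)
    return p@M.T+o
def proj(n,P):
    K,o,M,c=cam(n); p=(np.atleast_2d(P)-o)@M
    return np.stack([K[0,0]*p[:,0]/-p[:,2]+K[0,2],K[1,1]*-p[:,1]/-p[:,2]+K[1,2]],-1)
def plan(tgt,Rt):  # target world TCP mm, Rotation -> tool shift m, rotvec
    s=arm.read_state(); r=rot(s["tool_rot"])
    return (r.inv().apply(np.array(tgt)-s["tcp_pos"])/1000).round(4),(r.inv()*Rt).as_rotvec().round(3)
E
python3 - <<'E'
from h import *
for n in("scene","top"):
    p,d=get_image(n); cv2.imwrite(f"pics/{n}0.png",p[:,:,::-1]); np.savez(f"pics/{n}0.npz",p=p,d=d)
    print(calibration(n))
s=arm.read_state();print(s)
for n in("scene","top"):
  for t in("mount_a","handle","pocket_1","rack","dish","eyepiece","cleaner"):
    print(n,t,[(round(r["confidence"],2),(np.array(r["bbox"])*[640,400,640,400]).round().tolist()) for r in nets.recognise(t,n)][:9])
E
```

```text
pics
{'camera_matrix': array([[418.33219949,   0.        , 316.91054123],
       [  0.        , 418.33219949, 198.04985639],
       [  0.        ,   0.        ,   1.        ]]), 'origin': array([1260.42568516,   62.03804586,  552.9352642 ]), 'orientation': array([0.53417482, 0.27134741, 0.3773915 , 0.70611862])}
{'camera_matrix': array([[506.16436393,   0.        , 318.08931313],
       [  0.        , 506.16436393, 195.8161085 ],
       [  0.        ,   0.        ,   1.        ]]), 'origin': array([ 432.8403188 , -126.11185001, 1068.06086546]), 'orientation': array([-0.69633571, -0.06901455,  0.06406741,  0.71151173])}
{'clock': 0.1, 'q': array([-0.86180816,  0.50176501, -0.42679141,  1.55133886,  0.22077315,
        1.13828817, -0.21026164]), 'qd': array([-0.00099055, -0.00286754, -0.00028307, -0.0014387 ,  0.00086665,
        0.00193942,  0.00110817]), 'tau': array([-1.10982379e-02, -5.67880225e+01, -5.83851367e+00, -2.79916567e+01,
       -6.90643326e-02,  2.40974338e-02,  2.84729151e-05]), 'tcp_pos': array([279.99962152, 585.84665662, 196.07657758]), 'tool_rot': array([-2.3445658
[... 776 characters left out ...]
.0]), (0.42, [329.0, 197.0, 468.0, 245.0])]
top mount_a [(0.77, [448.0, 233.0, 461.0, 249.0]), (0.69, [209.0, 215.0, 231.0, 231.0]), (0.58, [258.0, 213.0, 273.0, 229.0]), (0.57, [434.0, 278.0, 453.0, 291.0]), (0.54, [235.0, 216.0, 250.0, 229.0]), (0.54, [442.0, 254.0, 459.0, 270.0]), (0.51, [185.0, 202.0, 317.0, 242.0])]
top handle []
top pocket_1 [(0.78, [188.0, 207.0, 318.0, 245.0]), (0.58, [253.0, 123.0, 293.0, 161.0])]
top rack [(0.79, [415.0, 222.0, 484.0, 307.0])]
top dish [(0.76, [254.0, 122.0, 294.0, 160.0]), (0.63, [410.0, 138.0, 438.0, 171.0])]
top eyepiece [(0.76, [350.0, 127.0, 370.0, 147.0])]
top cleaner [(0.6, [411.0, 141.0, 439.0, 168.0]), (0.32, [348.0, 126.0, 370.0, 148.0])]
```

Run:
```python
import cv2
a=cv2.imread("pics/top0.png"); b=cv2.imread("pics/scene0.png")
cv2.imwrite("pics/top0c.png",cv2.resize(a[90:330,140:520],None,fx=2.1,fy=2.1,interpolation=cv2.INTER_CUBIC))
cv2.imwrite("pics/scene0c.png",cv2.resize(b[80:340,100:500],None,fx=2,fy=2,interpolation=cv2.INTER_CUBIC))
```

```text
(no output)
```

View pics/top0c.png

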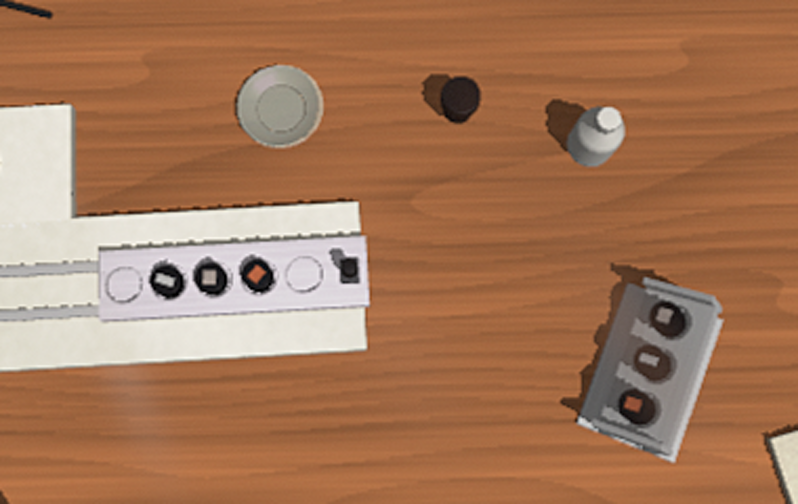

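View pics/scene0c.png

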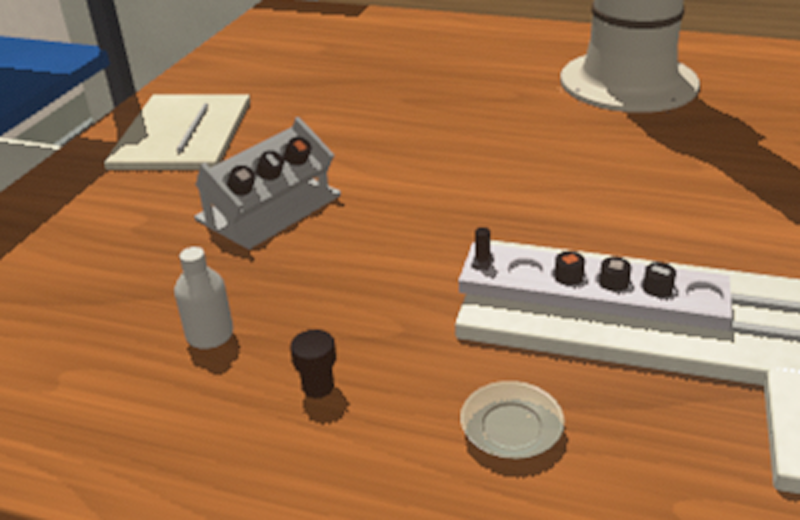

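Pockets 1 and 5 are empty (top crop at about 305,273 and 124,285). Three mounts sit between them. All three spares are in the rack, around crop 668,318 / 653,362 / 637,405.

```bash
cat > loc.py <<'E'
from h import *
for n in("top","scene"):
    f=np.load(f"pics/{n}0.npz"); p=f["p"].astype(int); d=f["d"]; C=cloud(n,d)
    b=(190,200,325,250) if n=="top" else (320,185,475,255)
    m=np.zeros(d.shape,bool); m[b[1]:b[3],b[0]:b[2]]=1; m&=d>0
    br=p.sum(-1)
    z=C[...,2]
    print(n,"hist",np.histogram(z[m],bins=np.arange(10,90,4)))
    face=m&(abs(z-42)<3)&(br>400)
    P=C[face][:,:2].astype(np.float32); r=cv2.minAreaRect(P); print("face",face.sum(),np.median(z[face]),r)
    r0=(415,222,484,307) if n=="top" else (197,141,273,206)
    m=np.zeros(d.shape,bool); m[r0[1]:r0[3],r0[0]:r0[2]]=1; m&=d>0
    Q=C[m]; Q=Q[Q[:,2]>25]
    best=(0,)
    rng=np.random.default_rng(0)
    for _ in range(1500):
        t=Q[rng.choice(len(Q),3,replace=False)]; nn=np.cross(t[1]-t[0],t[2]-t[0]); L=np.linalg.norm(nn)
        if L<100: continue
        nn/=L; nn*=np.sign(nn[2])
        if abs(nn[2]-.866)>.05: continue
        k=abs((Q-t[0])@nn)<1.5
        if k.sum()>best[0]: best=(k.sum(),nn,k)
    Qi=Q[best[2]]; c=Qi.mean(0); nn=np.linalg.svd(Qi-c)[2][2]; nn*=np.sign(nn[2]); print("rack plane",best[0],len(Q),nn,c,"tilt",np.degrees(np.arccos(nn[2])),"yaw of -x",np.degrees(np.arctan2(nn[1],nn[0])), Qi.min(0),Qi.max(0))
E
python3 loc.py
python3 - <<'E'
from h import *
for n in("top","scene"):
    p,d=get_image(n); C=cloud(n,d)
    for r in nets.cut_out("mount_a",n):
        m=r["mask"]&(d>0); Q=C[m]
        if len(Q)<10: continue
        vv,uu=np.nonzero(r["mask"])
        print(n,round(r["confidence"],2),len(Q),"px",uu.mean().round(1),vv.mean().round(1),"zmed",np.median(Q[:,2]).round(1),"top",np.percentile(Q[:,2],90).round(1),"mean",Q.mean(0).round(1))
    for t in("dish","eyepiece","cleaner"):
        for r in nets.cut_out(t,n)[:1]:
            Q=C[r["mask"]&(d>0)]; print(n,t,Q.mean(0).round())
E
```

```text
top hist (array([   0,  324, 1390,  290,   23,  194,  443, 1501, 1374,   88,   21,
         51,  338,  138,    5,    4,    2,   27,   19]), array([10, 14, 18, 22, 26, 30, 34, 38, 42, 46, 50, 54, 58, 62, 66, 70, 74,
       78, 82, 86]))
face 2495 41.90006989017252 ((577.7826538085938, 14.91357421875), (68.79732513427734, 256.6273193359375), 1.9974828958511353)
rack plane 954 2866 [0.20026539 0.46474099 0.86250193] [ 483.43890225 -387.04813818   60.50616037] tilt 30.401328803744363 yaw of -x 66.6879069074425 [ 405.6735386  -438.96842586   40.35934073] [ 558.15296983 -332.13455852   77.21344322]
scene hist (array([ 107, 1030, 1604,  177,  206,  409,  368, 1781,  146,   98,   87,
        108,  320,   13,   13,   13,   13,   31,    1]), array([10, 14, 18, 22, 26, 30, 34, 38, 42, 46, 50, 54, 58, 62, 66, 70, 74,
       78, 82, 86]))
face 1418 40.30406010063547 ((580.554443359375, 16.765274047851562), (70.42601776123047, 262.2734069824219), 2.26381516456604)
rack plane 532 1860 [0.1877327  0.45598472 0.86996228] [ 488.11985931 -382.12910519   54.90815224] tilt 29.545743781203203 yaw of -x 67
[... 560 characters left out ...]
-26.  10.]
top eyepiece [ 752. -209.   51.]
top cleaner [ 706. -339.   65.]
scene 0.74 230 px 383.9 214.2 zmed 56.0 top 60.2 mean [587.9  -7.6  52.7]
scene 0.72 151 px 219.9 170.2 zmed 68.1 top 75.3 mean [ 536.4 -392.    66.8]
scene 0.57 233 px 406.6 217.4 zmed 55.2 top 60.0 mean [586.6  36.7  52.4]
scene 0.55 154 px 234.4 162.4 zmed 68.4 top 75.6 mean [ 495.2 -375.4   67. ]
scene 0.53 235 px 429.5 220.1 zmed 55.6 top 60.0 mean [584.4  80.5  52.5]
scene 0.43 145 px 247.9 155.5 zmed 68.4 top 75.5 mean [ 456.  -358.5   66.7]
scene 0.18 3027 px 395.7 223.4 zmed 39.6 top 41.6 mean [592.8  16.2  38.5]
scene dish [758. -28.   9.]
scene eyepiece [ 765. -207.   39.]
scene cleaner [ 729. -337.   51.]
```

Run:
```python
from h import *
for n in("top","scene"):
    f=np.load(f"pics/{n}0.npz"); d=f["d"]; C=cloud(n,d)[d>0]
    for z0,z1 in((60,130),(130,200),(200,260),(260,330),(330,450)):
        k=C[(C[:,2]>z0)&(C[:,2]<z1)&(C[:,1]>110)&(C[:,1]<420)&(C[:,0]>250)&(C[:,0]<900)]
        if len(k)>20: print(n,z0,z1,len(k),np.percentile(k,[0.5,5,50,95,99.5],axis=0)[:,:2].round().tolist())
# pockets: depth holes in the top view, stage axes
f=np.load("pics/top0.npz"); d=f["d"]; C=cloud("top",d)
for yaw in (2.0,2.3):
    a=np.radians(yaw); ex=np.array([np.cos(a),np.sin(a)]); ey=np.array([-ex[1],ex[0]])
    for g,sl in(("p1",(270,300)),("p5",(187,209))):
        m=np.zeros(d.shape,bool); m[205:245,sl[0]:sl[1]]=1
        m&=(C[...,2]<38.2)&(C[...,2]>30)
        Q=C[m][:,:2]; med=np.median(Q,0); Q=Q[np.linalg.norm(Q-med,axis=1)<17]; print(g,len(Q),Q.mean(0),Q@ex@np.ones(1) if 0 else (Q.mean(0)@ex).round(1),(Q.mean(0)@ey).round(1))
# carriage edges
K,o,M,_=cam("top")
p=f["p"]; cv2.imwrite("pics/car.png",cv2.resize(p[195:255,180:330,::-1],None,fx=5,fy=5,interpolation=cv2.INTER_CUBIC))
for r in nets.cut_out("carriage","top")[:2]:
    Q=C[r["mask"]]; Q=Q[(abs(Q[:,2]-42)<4)]; print("carriage",r["confidence"],cv2.minAreaRect(Q[:,:2].astype(np.float32)))
```

```text
top 60 130 314 [[631.0, 258.0], [683.0, 259.0], [693.0, 263.0], [713.0, 280.0], [717.0, 286.0]]
top 130 200 378 [[537.0, 242.0], [538.0, 243.0], [567.0, 252.0], [699.0, 269.0], [709.0, 276.0]]
top 200 260 1488 [[538.0, 225.0], [546.0, 226.0], [659.0, 245.0], [712.0, 325.0], [727.0, 332.0]]
top 260 330 3078 [[518.0, 229.0], [535.0, 231.0], [665.0, 260.0], [714.0, 302.0], [726.0, 313.0]]
top 330 450 9632 [[457.0, 225.0], [469.0, 231.0], [560.0, 263.0], [705.0, 298.0], [719.0, 310.0]]
scene 60 130 1150 [[578.0, 258.0], [589.0, 259.0], [722.0, 272.0], [726.0, 292.0], [727.0, 296.0]]
scene 130 200 1581 [[567.0, 242.0], [578.0, 244.0], [720.0, 269.0], [726.0, 291.0], [727.0, 296.0]]
scene 200 260 3926 [[569.0, 225.0], [584.0, 226.0], [728.0, 258.0], [732.0, 320.0], [733.0, 329.0]]
scene 260 330 5547 [[536.0, 230.0], [578.0, 232.0], [699.0, 265.0], [730.0, 299.0], [732.0, 311.0]]
scene 330 450 6706 [[477.0, 224.0], [496.0, 232.0], [608.0, 263.0], [724.0, 289.0], [726.0, 310.0]]
p1 201 [579.96988793 -50.42084204] 577.9 -70.6
p5 197 [574.26861421 125.62675664] 578.3 105.5
p1 201 [579.96988793 -50.42084204] 577.5 -73.7
p5 197 [574.26861421 125.62675664] 578.8 102.5
carriage 0.82 ((577.6785888671875, 17.896286010742188), (68.79732513427734, 262.59637451171875), 1.9974828958511353)
```

View pics/car.png

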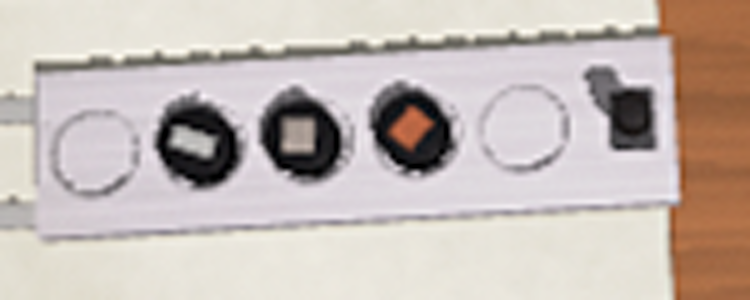

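Empty pocket rims at 95,153 (pocket 5) and 525,128 (pocket 1), matching the depth holes. Next I'll locate the rack mounts exactly.

```bash
cat >> h.py <<'E'
Y=np.radians(67.6); S,Cc=.5,np.cos(np.pi/6)
N=np.array([S*np.cos(Y),S*np.sin(Y),Cc])            # rack normal
DN=np.array([Cc*np.cos(Y),Cc*np.sin(Y),-S])         # down slope
RW=np.cross(N,-DN)                                  # tool x so that y=-... see below
def tool(yaxis,zaxis):
    return R.from_matrix(np.stack([np.cross(yaxis,zaxis),yaxis,zaxis],1))
RACK=tool(-DN,-N)
A=np.radians(1.9); EX=np.array([np.cos(A),np.sin(A),0]); EY=np.array([-EX[1],EX[0],0])
STG=tool(EX,np.array([0,0,-1.]))
E
python3 - <<'E'
from h import *
for n in("top","scene"):
    p,d=get_image(n); C=cloud(n,d)
    f=cv2.erode((d>0).astype(np.uint8),np.ones((3,3)))
    r0=(415,222,484,307) if n=="top" else (197,141,273,206)
    Q=C[r0[1]:r0[3],r0[0]:r0[2]].reshape(-1,3); h=Q@N
    pl=np.array([0]); 
    for r in nets.cut_out("mount_a",n):
        m=r["mask"]; Q=C[m&(d>0)]
        if len(Q)<10 or Q[:,1].mean()>-200 or len(Q)>600: continue
        h=Q@N; hm=np.percentile(h,85); T=Q[h>hm-5]
        u=T@RW; v=T@DN
        (cu,cv_),rad=cv2.minEnclosingCircle(np.stack([u,v],1).astype(np.float32))
        f=lambda a,b,h:(a*RW+b*DN+h*N).round(1)
        hmed=np.median(T@N)
        print(n,len(T),"h",hmed.round(1),"mean",f(u.mean(),v.mean(),hmed),"circ",f(cu,cv_,hmed),round(rad,1),"uv",u.mean().round(1),v.mean().round(1))
for n,c in(("top",(483.4,-387.0,60.5)),("scene",(488.1,-382.1,54.9))): print(n,"plane h",np.dot(c,N))
s=arm.read_state(); print(rot(s["tool_rot"]).as_matrix().round(3).tolist()); print(RACK.as_matrix().round(3).tolist(),STG.as_matrix().round(3).tolist())
E
```

```text
top 174 h -14.7 mean [ 447.7 -356.5   74.8] circ [ 448.  -355.9   74.4] 15.0 uv 549.8 -175.1
top 149 h -15.8 mean [ 527.8 -391.8   74.8] circ [ 528.1 -391.3   74.5] 14.3 uv 637.3 -177.0
top 183 h -15.6 mean [ 488.1 -373.9   74.2] circ [ 487.9 -373.5   74. ] 15.0 uv 593.7 -175.4
scene 78 h -16.5 mean [ 455.7 -356.1   70.7] circ [ 454.7 -356.4   71.1] 13.4 uv 557.0 -170.1
scene 110 h -17.2 mean [ 533.7 -391.5   71.6] circ [ 532.9 -391.1   71.6] 15.5 uv 642.6 -173.1
scene 105 h -17.1 mean [ 493.8 -373.8   71.2] circ [ 493.3 -374.3   71.6] 15.9 uv 599.0 -171.9
top plane h -34.40041061116277
scene plane h -36.08949970558231
[[-0.902, 0.431, -0.0], [0.431, 0.902, 0.0], [0.0, 0.0, -1.0]]
[[0.925, -0.33, -0.191], [-0.381, -0.801, -0.462], [0.0, 0.5, -0.866]] [[-0.033, 0.999, 0.0], [0.999, 0.033, 0.0], [0.0, 0.0, -1.0]]
```

```bash
cat >> h.py <<'E'
import json
from scipy.spatial.transform import Slerp
def seq(*w):
    """print calls for waypoints (world xyz, Rotation|None, rows<=5), from the measured pose"""
    s=arm.read_state(); p,r=np.array(s["tcp_pos"]),rot(s["tool_rot"])
    for i,(t,q,n) in enumerate(w):
        q=q or r; t=np.array(t,float); D=(r.inv().apply(t-p))/1000; V=(r.inv()*q).as_rotvec()
        print(i,"mm/row",round(np.linalg.norm(D)*1000/n,1),"rad/row",round(np.linalg.norm(V)/n,3))
        print(json.dumps({"xyz":[(D*k/n).round(4).tolist() for k in range(1,n+1)],"delta_rot":[(V*k/n).round(3).tolist() for k in range(1,n+1)]}))
        p,r=t,q
def yawed(deg):
    a=np.radians(deg); return tool(np.array([np.cos(a),np.sin(a),0]),np.array([0,0,-1.]))
E
python3 - <<'E'
from h import *
T=np.array([490,-374,73.])
seq(((250,400,240),yawed(20),5),((400,150,240),yawed(-27),5),((430,-130,230),yawed(-73),5),(T+75*N,RACK,5))
E
```

```text
0 mm/row 38.8 rad/row 0.155
{"xyz": [[-0.0106, -0.0363, -0.0086], [-0.0213, -0.0725, -0.0172], [-0.0319, -0.1088, -0.0258], [-0.0425, -0.1451, -0.0344], [-0.0531, -0.1813, -0.043]], "delta_rot": [[0.0, -0.0, 0.155], [0.0, -0.0, 0.31], [0.0, -0.0, 0.466], [0.0, -0.0, 0.621], [0.0, -0.0, 0.776]]}
1 mm/row 58.3 rad/row 0.164
{"xyz": [[-0.0572, 0.0111, 0.0], [-0.1145, 0.0222, 0.0], [-0.1717, 0.0333, 0.0], [-0.229, 0.0444, 0.0], [-0.2862, 0.0554, 0.0]], "delta_rot": [[0.0, 0.0, 0.164], [0.0, 0.0, 0.328], [0.0, 0.0, 0.492], [0.0, 0.0, 0.656], [0.0, 0.0, 0.82]]}
2 mm/row 56.4 rad/row 0.161
{"xyz": [[-0.0472, 0.0308, 0.002], [-0.0943, 0.0615, 0.004], [-0.1415, 0.0923, 0.006], [-0.1887, 0.1231, 0.008], [-0.2359, 0.1538, 0.01]], "delta_rot": [[0.0, 0.0, 0.161], [0.0, 0.0, 0.321], [0.0, 0.0, 0.482], [0.0, 0.0, 0.642], [0.0, 0.0, 0.803]]}
3 mm/row 48.1 rad/row 0.172
{"xyz": [[0.002, 0.0444, 0.0184], [0.0039, 0.0888, 0.0368], [0.0059, 0.1331, 0.0552], [0.0079, 0.1775, 0.0736], [0.0098, 0.2219, 0.092]], "delta_rot": [[-0.101, -0.036, 0.134], [-0.201, -0.072, 0.269], [-0.302, -0.108, 0.403], [-0.402, -0.144, 0.537], [-0.503, -0.18, 0.672]]}
```

>>> carry_out(xyz=[[-0.0106,-0.0363,-0.0086],[-0.0213,-0.0725,-0.0172],[-0.0319,-0.1088,-0.0258],[-0.0425,-0.145,-0.0344],[-0.053,-0.1815,-0.043]], delta_rot=[[0,0,0.155],[0,0,0.31],[0,0,0.466],[0,0,0.621],[0,0,0.776]], hand=0)

```text
clock: 2.17
tcp_pos: [249.6, 398.8, 240.5]
tool_rot: [-0.0, 0.576, 0.818, 0.0]
ft_force: [0.2, -0.4, 0.9]
finger_gap: 91.9
gripper_force: 0.0
```

>>> carry_out(xyz=[[-0.0572,0.0111,0.0],[-0.1145,0.0222,0.0],[-0.1717,0.0333,0.0],[-0.229,0.0444,0.0],[-0.286,0.0555,0.0]], delta_rot=[[0.0,0.0,0.164],[0.0,0.0,0.328],[0.0,0.0,0.492],[0.0,0.0,0.656],[0.0,0.0,0.82]])

```text
clock: 2.8
tcp_pos: [400.6, 148.6, 240.5]
tool_rot: [0.0, 0.854, 0.52, 0.001]
ft_force: [0.8, 0.0, -0.1]
finger_gap: 91.7
gripper_force: 0.0
```

>>> carry_out(xyz=[[-0.0472,0.0308,0.002],[-0.0943,0.0615,0.004],[-0.1415,0.0923,0.006],[-0.1887,0.1231,0.008],[-0.236,0.154,0.01]], delta_rot=[[0.0,0.0,0.161],[0.0,0.0,0.321],[0.0,0.0,0.482],[0.0,0.0,0.642],[0.0,0.0,0.803]])

```text
clock: 3.42
tcp_pos: [430.1, -131.7, 230.4]
tool_rot: [0.0, 0.989, 0.145, 0.001]
ft_force: [1.7, -0.1, -0.3]
finger_gap: 91.5
gripper_force: 0.0
```

>>> carry_out(xyz=[[0.002,0.0444,0.0184],[0.004,0.0888,0.0368],[0.006,0.133,0.0552],[0.008,0.1775,0.0736],[0.01,0.222,0.092]], delta_rot=[[-0.101,-0.036,0.134],[-0.201,-0.072,0.269],[-0.302,-0.108,0.403],[-0.402,-0.144,0.537],[-0.503,-0.18,0.672]])

```text
clock: 4.05
tcp_pos: [505.6, -340.2, 137.9]
tool_rot: [0.255, 0.947, -0.189, -0.05]
ft_force: [-0.3, -0.5, -0.3]
finger_gap: 91.7
gripper_force: 0.0
```

Run:
```python
from h import *
for n in("scene","top"):
    p,d=get_image(n); np.savez(f"pics/{n}1.npz",p=p,d=d)
    b=p[90:230,150:330] if n=="scene" else p[190:350,370:530]
    cv2.imwrite(f"pics/{n}1.png",cv2.resize(b[:,:,::-1],None,fx=3.5,fy=3.5,interpolation=cv2.INTER_CUBIC))
s=arm.read_state(); print(s["q"].round(2),s["tcp_pos"],(RACK.inv()*rot(s["tool_rot"])).magnitude())
a=cv2.imread("pics/scene1.png");b=cv2.imread("pics/top1.png");b=cv2.resize(b,(490,490)); a=cv2.resize(a,(500,490*1))
cv2.imwrite("pics/both1.png",cv2.resize(np.hstack([a,b]),(800,396)))
T=np.array([490,-374,73.])
seq((T+2*N,RACK,4),(T-16*N,RACK,3))
```

```text
[-0.18  0.57  0.53  1.79  0.31  0.93 -1.87] [ 503.72955526 -340.00722487  132.14357677] 0.011159666801454398
0 mm/row 16.9 rad/row 0.003
{"xyz": [[0.0002, 0.0004, 0.0169], [0.0004, 0.0008, 0.0338], [0.0005, 0.0012, 0.0507], [0.0007, 0.0016, 0.0676]], "delta_rot": [[0.002, 0.002, 0.001], [0.004, 0.004, 0.002], [0.006, 0.005, 0.003], [0.008, 0.007, 0.003]]}
1 mm/row 6.0 rad/row 0.0
{"xyz": [[0.0, 0.0, 0.006], [0.0, 0.0, 0.012], [0.0, 0.0, 0.018]], "delta_rot": [[0.0, 0.0, 0.0], [0.0, 0.0, 0.0], [0.0, 0.0, 0.0]]}
```

View pics/both1.png

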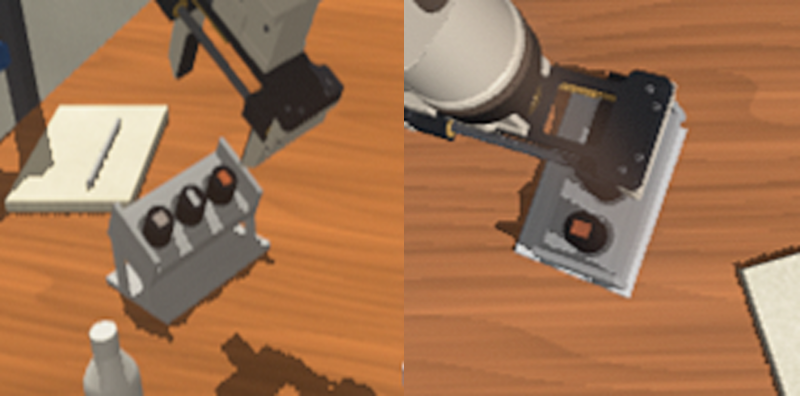

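The gripper hovers squarely above the middle nest, lined up up-and-down the slope. Descending.

>>> carry_out(xyz=[[0.0002,0.0004,0.017],[0.0004,0.0008,0.034],[0.0005,0.0012,0.051],[0.0007,0.0016,0.0675],[0.0007,0.0016,0.0675]], delta_rot=[[0.002,0.002,0.001],[0.004,0.004,0.002],[0.006,0.005,0.003],[0.008,0.007,0.003],[0.008,0.007,0.003]])

```text
clock: 4.78
tcp_pos: [489.8, -373.0, 79.7]
tool_rot: [0.251, 0.948, -0.189, -0.047]
ft_force: [-0.7, -0.4, 0.3]
finger_gap: 91.7
gripper_force: 0.0
```

>>> carry_out(xyz=[[0,0,0.004],[0,0,0.008],[0,0,0.012],[0,0,0.015],[0,0,0.015]], delta_rot=[[0,0,0],[0,0,0],[0,0,0],[0,0,0],[0,0,0]])

```text
clock: 5.4
tcp_pos: [488.7, -379.2, 67.1]
tool_rot: [0.251, 0.948, -0.188, -0.046]
ft_force: [1.1, 0.2, 0.7]
finger_gap: 92.0
gripper_force: 0.0
```

Run:
```python
from h import *
s=arm.read_state(); print(s["tcp_pos"],s["ft_force"],s["tcp_pos"]@N, "v",s["tcp_pos"]@DN,"u",s["tcp_pos"]@RW)
ims=[]
for n,b in(("scene",(130,200,180,290)),("top",(215,315,400,510))):
    p,d=get_image(n); np.savez(f"pics/{n}2.npz",p=p,d=d)
    ims.append(cv2.resize(p[b[0]:b[1],b[2]:b[3],::-1],(400,int(400*(b[1]-b[0])/(b[3]-b[2])))))
    # fingertip estimate: project TCP
    print(n,proj(n,s["tcp_pos"]))
h=min(i.shape[0] for i in ims); cv2.imwrite("pics/both2.png",np.hstack([i[:h] for i in ims]))
```

```text
[ 488.68373973 -379.17482637   67.07971426] [1.11844023 0.2382864  0.65360692] -24.078105949713674 v -175.86393137581845 u 596.302907046742
scene [[234.1672536  160.83394922]]
top [[451.12009291 260.61533984]]
```

View pics/both2.png

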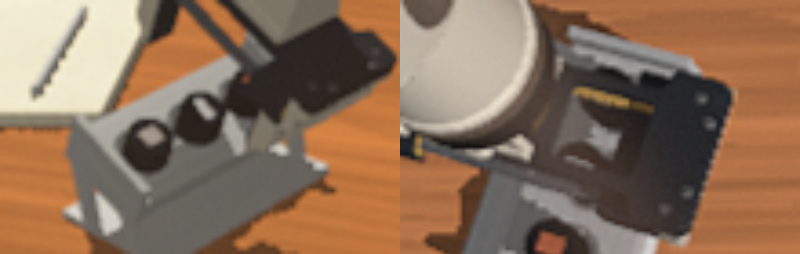

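Both fingers straddle the middle mount and clear the cheeks. I'll go 7 mm further, close and lift.

>>> carry_out(xyz=[[0,0,0.003],[0,0,0.006],[0,0,0.007],[0,0,0.007]], delta_rot=[[0,0,0],[0,0,0],[0,0,0],[0,0,0]])

```text
clock: 6.0
tcp_pos: [487.5, -382.4, 61.1]
tool_rot: [0.251, 0.948, -0.188, -0.046]
ft_force: [-0.3, 0.5, -0.0]
finger_gap: 91.5
gripper_force: 0.0
```

>>> carry_out(xyz=[[0,0,0],[0,0,0],[0,0,0],[0,0,0],[0,0,0]], delta_rot=[[0,0,0],[0,0,0],[0,0,0],[0,0,0],[0,0,0]], hand=1)

```text
clock: 6.62
tcp_pos: [487.7, -382.3, 61.2]
tool_rot: [0.251, 0.948, -0.188, -0.046]
ft_force: [0.1, -0.7, 0.3]
finger_gap: 46.4
gripper_force: 0.0
```

>>> carry_out(xyz=[[0,0,0],[0,0,0],[0,0,0]], delta_rot=[[0,0,0],[0,0,0],[0,0,0]])

```text
clock: 7.0
tcp_pos: [487.7, -382.3, 61.2]
tool_rot: [0.251, 0.948, -0.188, -0.046]
ft_force: [-0.7, 0.5, -0.5]
finger_gap: 16.1
gripper_force: 0.0
```

Run:
```python
from h import *
s=arm.read_state(); print(s["tcp_pos"],s["ft_force"],s["finger_gap"],s["gripper_force"])
ims=[]
for n,b in(("scene",(120,210,180,300)),("top",(205,315,400,510))):
    p,d=get_image(n); np.savez(f"pics/{n}3.npz",p=p,d=d)
    ims.append(cv2.resize(p[b[0]:b[1],b[2]:b[3],::-1],(400,int(400*(b[1]-b[0])/(b[3]-b[2])))))
    for r in nets.cut_out("mount_a",n):
        Q=cloud(n,d)[r["mask"]]
        if len(Q)>8 and Q[:,1].mean()<-200: print(n,r["confidence"],len(Q),np.median(Q,0))
h=min(i.shape[0] for i in ims); cv2.imwrite("pics/both3.png",np.hstack([i[:h] for i in ims]))
```

```text
[ 487.66751829 -382.31359148   61.20992121] [-0.65170602  0.53963035 -0.53349796] 16.09919212714779 0.0
scene 0.63 36 [ 460.84283511 -355.57936603   58.28329921]
scene 0.63 167 [ 537.57846847 -392.25492346   68.4859914 ]
scene 0.52 136 [ 499.90029606 -377.54503649   66.05200095]
top 0.65 231 [ 445.51046792 -359.50307918   73.68731429]
top 0.49 19 [ 516.30093325 -400.65717001   73.85941627]
```

View pics/both3.png

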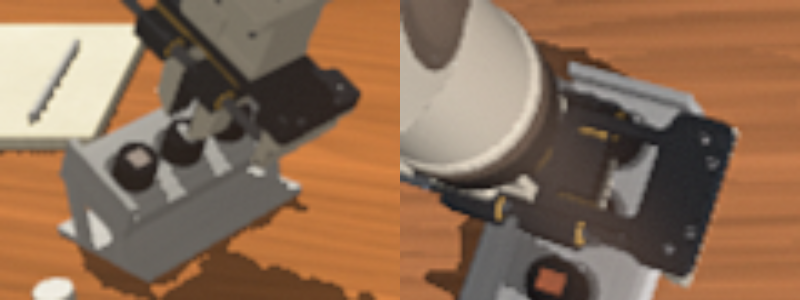

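Run:
```python
from h import *
f=np.load("pics/scene3.npz"); C=cloud("scene",f["d"]); p=f["p"]
s=arm.read_state(); r=rot(s["tool_rot"])
np.set_printoptions(linewidth=200,suppress=True)
print(proj("scene",[s["tcp_pos"],s["tcp_pos"]+r.apply([0,10,0]),s["tcp_pos"]+r.apply([0,-10,0]),s["tcp_pos"]+r.apply([0,0,-40])]))
L=r.inv().apply((C-s["tcp_pos"]).reshape(-1,3)).reshape(400,640,3).round().astype(int)  # in tool coords
for v in range(140,172,2):
    print(v," ".join(f"{L[v,u,0]:4d},{L[v,u,1]:3d},{L[v,u,2]:3d}" for u in range(224,256,3)))
```

```text
[[233.48577371 162.61945049]
 [230.75676735 159.72074825]
 [236.22456324 165.52854424]
 [237.33972199 151.98935287]]
140 -146,157,161 -152,152,159   13, 20,-69   14, 12,-77   38,-12,-116   32,-15,-116   27,-19,-117   23,-24,-120   27,-33,-132   26,-39,-138   27,-46,-145
142 -139,149,158 -143,143,154   14, 18,-65   13, 11,-71   38,-14,-112   37,-21,-118   31,-23,-117   24,-25,-115   28,-35,-128   28,-42,-135   27,-48,-141
144 -128,139,151 -134,134,148   12, 17,-57   10, 11,-62   38,-16,-107   38,-23,-114   36,-28,-119   29,-31,-118   23,-34,-118   27,-44,-130   28,-51,-138
146 -120,131,146   14, 23,-45   15, 14,-55   11,  9,-58   39,-18,-103   38,-25,-110   37,-31,-116   33,-35,-117   27,-38,-118   24,-43,-121   29,-53,-134
148 -112,123,142   14, 21,-40   14, 13,-49   11,  7,-53   -2,  8,-45   39,-27,-106   38,-33,-112   37,-39,-118   29,-42,-116   16,-40,-106   28,-54,-129
150 -104,115,137 -109,109,134   12, 12,-41    8,  8,-44   -3,  7,-38   39,-29,-101   38,-35,-107   35,-40,-111   30,-44,-112   12,-39,-97    2,-40,-91
152  -97,107,134 -102,101,131   14, 10,-38    6,  7,-36   -7,  
[... 717 characters left out ...]
 0,-11   10, -5,-15    4, -9,-15   -3,-12,-14  -24, -6,  6  -31,-10,  6  -34,-15,  2  549,-373,-772  -50,-22,  5
164   31,  2,-13    8, 10, 12   15, -2, -7   14, -9,-14    7,-12,-13   -1,-15,-10  -19,-11,  5  -26,-15,  5  -34,-18,  7  -38,-23,  4  -44,-27,  4
166   34, -2,-12   13,  5, 11   15, -4, -2   13,-11, -8    7,-15, -8   -2,-16, -4  -16,-15,  7  -22,-19,  6  -29,-23,  6  -35,-27,  5  -39,-32,  3
168   41, -8,-15   21, -2,  5   14, -6,  5   13,-12, -1    6,-16, -1   -5,-16,  6  -10,-21,  4  -17,-25,  4  -23,-28,  4  -31,-31,  6  -37,-35,  5
170   43,-12,-14   23, -6,  7   18,-10,  6   11,-13,  7    3,-16,  9   -1,-21,  6   -6,-25,  4  -14,-28,  6  -20,-32,  6  -30,-34, 10  -42,-35, 18
```

Run:
```python
from h import *
s=arm.read_state(); r=rot(s["tool_rot"])
for k,t in((1,[503.73,-340.0,132.14]),(2,[488.68,-379.17,67.08]),(3,s["tcp_pos"])):
  for n in("scene","top"):
    f=np.load(f"pics/{n}{k}.npz"); d=f["d"]; C=cloud(n,d)[d>0]; L=r.inv().apply(C-np.array(t))
    for lab,m in(("y-",(L[:,1]<-5)),("y+",L[:,1]>5)):
        Q=L[m&(abs(L[:,0])<25)&(abs(L[:,1])<80)&(L[:,2]>-75)&(L[:,2]<30)]
        h,_=np.histogram(Q[:,2],bins=np.arange(-75,31,7)); 
        print(k,n,lab,h.tolist())
        for z0 in range(-75,0,12):
            q=Q[(Q[:,2]>z0)&(Q[:,2]<z0+12)]
            if len(q)>3: print("   z",z0,len(q),"x",np.percentile(q[:,0],[5,95]).round(),"y",np.percentile(q[:,1],[5,50,95]).round())
```

```text
1 scene y- [14, 19, 20, 23, 18, 4, 0, 0, 0, 0, 0, 0, 0, 0, 0]
   z -75 28 x [14. 17.] y [-63. -55. -46.]
   z -63 34 x [ 8. 17.] y [-63. -57. -48.]
   z -51 33 x [ 5. 16.] y [-62. -54. -46.]
1 scene y+ [25, 32, 32, 26, 27, 18, 0, 0, 0, 0, 0, 0, 0, 0, 0]
   z -75 50 x [-1. 17.] y [46. 48. 62.]
   z -63 52 x [-2. 16.] y [46. 48. 61.]
   z -51 42 x [-3. 16.] y [46. 49. 60.]
   z -39 16 x [-3. 15.] y [46. 47. 51.]
1 top y- [0, 0, 0, 0, 0, 0, 1, 0, 0, 0, 0, 0, 0, 0, 0]
1 top y+ [0, 0, 0, 0, 0, 0, 0, 0, 0, 0, 0, 0, 0, 0, 0]
2 scene y- [1, 11, 14, 19, 16, 8, 4, 0, 0, 39, 20, 17, 169, 22, 14]
   z -75 8 x [12. 15.] y [-64. -60. -53.]
   z -63 25 x [12. 15.] y [-65. -57. -49.]
   z -51 31 x [ 6. 15.] y [-64. -57. -49.]
   z -39 8 x [12. 15.] y [-57. -53. -48.]
   z -15 46 x [-9. 14.] y [-16. -10.  -5.]
   z -3 30 x [-4. 16.] y [-18. -15.  -7.]
2 scene y+ [24, 20, 26, 23, 26, 15, 12, 0, 0, 12, 6, 4, 120, 10, 0]
   z -75 40 x [-3. 14.] y [44. 48. 60.]
   z -63 38 x [-2. 15.] y [45. 47. 60.]
   z -51 45 x [-4. 15.] y [44. 46. 59.]
   z -39 23 x [-5. 14.] y [44. 46. 52.]
   z -15 17 x [-6. 11.] y
[... 547 characters left out ...]
2. 15.] y [-18. -14. -10.]
   z -15 50 x [-4. 15.] y [-18. -13.  -6.]
   z -3 194 x [-23.  23.] y [-34. -22.  -8.]
3 scene y+ [14, 15, 18, 18, 21, 21, 10, 0, 16, 2, 3, 102, 11, 0, 0]
   z -75 23 x [12. 15.] y [ 8. 15. 22.]
   z -63 28 x [ 9. 15.] y [ 7. 13. 22.]
   z -51 40 x [ 2. 15.] y [ 7. 10. 22.]
   z -39 25 x [-5. 14.] y [ 6.  8. 16.]
   z -15 16 x [-8. 11.] y [ 5.  7. 11.]
   z -3 105 x [-20.  23.] y [13. 24. 33.]
3 top y- [0, 0, 0, 0, 0, 0, 0, 0, 0, 0, 0, 6, 0, 0, 11]
   z -3 6 x [-25. -24.] y [-30. -23. -11.]
3 top y+ [0, 0, 0, 1, 5, 0, 0, 0, 1, 5, 25, 113, 17, 0, 0]
   z -51 6 x [-3. 10.] y [20. 21. 21.]
   z -15 6 x [1. 6.] y [11. 12. 13.]
   z -3 138 x [-24.  23.] y [ 7. 17. 31.]
```

The view and depth show both fingers closed above the mount. The real tips sit about 31 mm short of the reported TCP along the tool axis, though they're centred sideways. I'll reopen, go deeper with force checks, and close again.

>>> carry_out(xyz=[[0,0,0],[0,0,0],[0,0,0],[0,0,0],[0,0,0]], delta_rot=[[0,0,0],[0,0,0],[0,0,0],[0,0,0],[0,0,0]], hand=0)

```text
clock: 7.82
tcp_pos: [487.7, -382.3, 61.2]
tool_rot: [0.251, 0.948, -0.188, -0.046]
ft_force: [1.4, -0.8, -0.8]
finger_gap: 47.2
gripper_force: 0.0
```

>>> carry_out(xyz=[[0,0,0],[0,0,0],[0,0,0.005],[0,0,0.01],[0,0,0.015]], delta_rot=[[0,0,0],[0,0,0],[0,0,0],[0,0,0],[0,0,0]])

```text
clock: 8.45
tcp_pos: [484.6, -389.4, 47.7]
tool_rot: [0.251, 0.948, -0.189, -0.046]
ft_force: [-0.5, -0.5, 0.3]
finger_gap: 91.3
gripper_force: 0.0
```

>>> carry_out(xyz=[[0,0,0.004],[0,0,0.008],[0,0,0.011],[0,0,0.011]], delta_rot=[[0,0,0],[0,0,0],[0,0,0],[0,0,0]])

```text
clock: 8.95
tcp_pos: [482.7, -394.4, 38.4]
tool_rot: [0.251, 0.948, -0.189, -0.046]
ft_force: [0.1, -0.4, 0.9]
finger_gap: 91.7
gripper_force: 0.0
```

Run:
```python
from h import *
s=arm.read_state(); r=rot(s["tool_rot"]); print(s["tcp_pos"],s["ft_force"],s["finger_gap"])
n="scene"; p,d=get_image(n); np.savez("pics/scene4.npz",p=p,d=d); C=cloud(n,d)[d>0]; L=r.inv().apply(C-s["tcp_pos"])
for lab,m in(("y-",(L[:,1]<-42)),("y+",L[:,1]>42),("mid",abs(L[:,1])<35)):
    Q=L[m&(abs(L[:,0])<20)&(abs(L[:,1])<75)&(L[:,2]>-75)&(L[:,2]<30)]
    print(lab,np.histogram(Q[:,2],bins=np.arange(-75,31,5))[0].tolist())
```

```text
[ 482.69062384 -394.35065801   38.40062302] [ 0.14070424 -0.41684235  0.87099978] 91.74411880286672
y- [0, 2, 7, 10, 10, 10, 14, 4, 4, 1, 0, 0, 0, 0, 0, 25, 76, 53, 5, 0, 0]
y+ [16, 13, 15, 15, 16, 14, 20, 13, 12, 4, 0, 0, 0, 0, 0, 0, 0, 0, 0, 0, 0]
mid [0, 0, 0, 0, 0, 0, 53, 56, 18, 16, 162, 76, 14, 10, 0, 0, 0, 0, 4, 30, 25]
```

>>> carry_out(xyz=[[0,0,0.002],[0,0,0.002],[0,0,0.002],[0,0,0.002],[0,0,0.002]], delta_rot=[[0,0,0],[0,0,0],[0,0,0],[0,0,0],[0,0,0]], hand=1)

```text
clock: 9.62
tcp_pos: [482.6, -395.1, 36.9]
tool_rot: [0.251, 0.948, -0.188, -0.046]
ft_force: [-0.2, 0.3, -0.4]
finger_gap: 46.3
gripper_force: 0.0
```

>>> carry_out(xyz=[[0,0,0],[0,0,0],[0,0,0],[0,0,0],[0,0,0]], delta_rot=[[0,0,0],[0,0,0],[0,0,0],[0,0,0],[0,0,0]])

```text
clock: 10.25
tcp_pos: [482.6, -395.1, 36.9]
tool_rot: [0.251, 0.948, -0.188, -0.046]
ft_force: [-0.1, -0.3, -0.3]
finger_gap: 29.3
gripper_force: 30.0
```

Gripped (gap 29.3 mm, 30 N). Lift and carry to pocket 1.

Run:
```python
from h import *
s=arm.read_state(); p=s["tcp_pos"]
seq((p+20*N,None,4),(p+80*N,None,5),((520,-230,170),yawed(-72),5),((550,-130,170),yawed(-30),5),((579,-50.4,120),STG,5))
```

```text
0 mm/row 5.0 rad/row 0.0
{"xyz": [[0.0, -0.0, -0.005], [0.0001, -0.0001, -0.01], [0.0001, -0.0001, -0.015], [0.0001, -0.0002, -0.02]], "delta_rot": [[0.0, 0.0, 0.0], [0.0, 0.0, 0.0], [0.0, 0.0, 0.0], [0.0, 0.0, 0.0]]}
1 mm/row 12.0 rad/row 0.0
{"xyz": [[0.0001, -0.0001, -0.012], [0.0002, -0.0002, -0.024], [0.0003, -0.0003, -0.036], [0.0003, -0.0004, -0.048], [0.0004, -0.0005, -0.06]], "delta_rot": [[0.0, 0.0, 0.0], [0.0, 0.0, 0.0], [0.0, 0.0, 0.0], [0.0, 0.0, 0.0], [0.0, 0.0, 0.0]]}
2 mm/row 29.0 rad/row 0.174
{"xyz": [[-0.0056, -0.0158, -0.0237], [-0.0111, -0.0315, -0.0473], [-0.0167, -0.0473, -0.071], [-0.0222, -0.063, -0.0947], [-0.0278, -0.0788, -0.1184]], "delta_rot": [[0.099, 0.035, -0.138], [0.199, 0.07, -0.276], [0.298, 0.105, -0.414], [0.398, 0.14, -0.552], [0.497, 0.174, -0.69]]}
3 mm/row 20.9 rad/row 0.147
{"xyz": [[0.0119, -0.0172, 0.0], [0.0238, -0.0343, 0.0], [0.0357, -0.0515, 0.0], [0.0475, -0.0687, 0.0], [0.0594, -0.0858, 0.0]], "delta_rot": [[0.0, 0.0, -0.147], [0.0, 0.0, -0.293], [0.0, 0.0, -0.44], [0.0, 0.0, -0.586], [0.0, 0.0, -0.733]]}
4 mm/row 19.7 rad/row 0.111
{"xyz": [[0.0167, -0.0029, 0.01], [0.0334, -0.0059, 0.02], [0.0501, -0.0088, 0.03], [0.0667, -0.0117, 0.04], [0.0834, -0.0147, 0.05]], "delta_rot": [[0.0, 0.0, -0.111], [0.0, 0.0, -0.223], [0.0, 0.0, -0.334], [0.0, 0.0, -0.445], [0.0, 0.0, -0.557]]}
```

>>> carry_out(xyz=[[0,0,-0.005],[0,0,-0.01],[0,0,-0.015],[0,0,-0.02]], delta_rot=[[0,0,0],[0,0,0],[0,0,0],[0,0,0]])

```text
clock: 10.75
tcp_pos: [486.4, -385.8, 54.7]
tool_rot: [0.251, 0.948, -0.188, -0.046]
ft_force: [-0.4, -0.1, -0.1]
finger_gap: 29.4
gripper_force: 30.0
```

>>> carry_out(xyz=[[0,0,-0.012],[0,0,-0.024],[0,0,-0.036],[0,0,-0.048],[0,0,-0.06]], delta_rot=[[0,0,0],[0,0,0],[0,0,0],[0,0,0],[0,0,0]])

```text
clock: 11.38
tcp_pos: [497.4, -358.0, 107.3]
tool_rot: [0.251, 0.948, -0.188, -0.046]
ft_force: [0.7, -0.3, -1.0]
finger_gap: 29.1
gripper_force: 30.0
```

>>> carry_out(xyz=[[-0.0056,-0.0158,-0.0237],[-0.0111,-0.0315,-0.0473],[-0.0167,-0.0473,-0.071],[-0.0222,-0.063,-0.0947],[-0.028,-0.079,-0.118]], delta_rot=[[0.099,0.035,-0.138],[0.199,0.07,-0.276],[0.298,0.105,-0.414],[0.398,0.14,-0.552],[0.497,0.174,-0.69]])

```text
clock: 12.0
tcp_pos: [519.0, -229.4, 171.5]
tool_rot: [-0.001, 0.987, 0.158, 0.001]
ft_force: [0.1, 0.0, -0.4]
finger_gap: 29.4
gripper_force: 30.0
```

>>> carry_out(xyz=[[0.012,-0.017,0.0],[0.024,-0.034,0.0],[0.036,-0.0515,0.0],[0.0475,-0.0685,0.0],[0.0595,-0.086,0.0]], delta_rot=[[0.0,0.0,-0.147],[0.0,0.0,-0.293],[0.0,0.0,-0.44],[0.0,0.0,-0.586],[0.0,0.0,-0.733]])

```text
clock: 12.62
tcp_pos: [549.0, -129.6, 170.3]
tool_rot: [0.0, 0.865, 0.502, -0.0]
ft_force: [-0.1, -0.1, -0.6]
finger_gap: 29.1
gripper_force: 30.0
```

>>> carry_out(xyz=[[0.017,-0.003,0.01],[0.034,-0.006,0.02],[0.05,-0.009,0.03],[0.067,-0.012,0.04],[0.0835,-0.0145,0.05]], delta_rot=[[0.0,0.0,-0.111],[0.0,0.0,-0.223],[0.0,0.0,-0.334],[0.0,0.0,-0.445],[0.0,0.0,-0.557]])

```text
clock: 13.25
tcp_pos: [578.4, -50.2, 120.0]
tool_rot: [0.0, 0.694, 0.72, -0.0]
ft_force: [0.2, -0.4, -0.6]
finger_gap: 29.1
gripper_force: 30.0
```

>>> carry_out(xyz=[[0,0,0],[0,0,0]], delta_rot=[[0,0,0],[0,0,0]])

```text
clock: 13.5
tcp_pos: [578.2, -51.6, 120.3]
tool_rot: [0.0, 0.696, 0.718, -0.0]
ft_force: [-0.0, 0.1, -0.2]
finger_gap: 29.3
gripper_force: 30.0
```

```bash
cat > chk.py <<'E'
from h import *
import sys
# where is the held mount (tool coords) and how does it sit, both cameras
s=arm.read_state(); r=rot(s["tool_rot"]); print(s["tcp_pos"].round(1),s["ft_force"].round(1),s["finger_gap"],s["gripper_force"],"rot err",(STG.inv()*r).as_rotvec().round(3),"q",s["q"].round(2))
for n in("scene","top"):
    p,d=get_image(n); np.savez(f"pics/{n}{sys.argv[1]}.npz",p=p,d=d); C=cloud(n,d)
    for m in nets.cut_out("mount_a",n):
        Q=C[m["mask"]&(d>0)]
        if len(Q)<8 or len(Q)>900 or Q[:,1].mean()<-200: continue
        vv,uu=np.nonzero(m["mask"]); print(n,round(m["confidence"],2),len(Q),"px",uu.min(),uu.max(),vv.min(),vv.max(),"med",np.median(Q,0).round(1),"zrange",np.percentile(Q[:,2],[3,97]).round(1))
    uv=proj(n,s["tcp_pos"]).astype(int)[0]; print(n,"tcp px",uv)
E
python3 chk.py 5
python3 - <<'E'
import numpy as np,cv2
ims=[]
for n,b in(("scene",(130,250,310,470)),("top",(165,285,210,370))):
    p=np.load(f"pics/{n}5.npz")["p"]; ims.append(cv2.resize(p[b[0]:b[1],b[2]:b[3],::-1],(400,300),interpolation=cv2.INTER_CUBIC))
cv2.imwrite("pics/both5.png",np.hstack(ims))
E
```

```text
[578.2 -51.6 120.3] [-0.   0.1 -0.2] 29.308358859524947 29.996405839920044 rot err [ 0.    -0.001  0.003] q [ 0.16  0.44 -0.15  1.81  0.08  0.91  0.  ]
scene 0.65 216 px 422 436 212 228 med [587.7  79.5  55.8] zrange [39.  60.4]
scene 0.51 206 px 400 414 209 224 med [588.8  36.9  56.9] zrange [40.6 60.9]
scene 0.48 197 px 378 391 207 222 med [591.1  -6.7  56.1] zrange [38.8 60.7]
scene tcp px [364 179]
top tcp px [281 215]
```

View pics/both5.png

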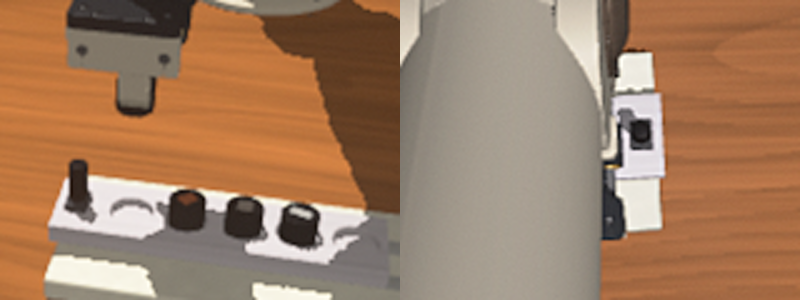

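```bash
cat > reg.py <<'E'
from h import *
import sys
s=arm.read_state(); tcp=s["tcp_pos"]
f=np.load(f"pics/scene{sys.argv[1]}.npz"); d=f["d"]; C=cloud("scene",d); g=f["p"].astype(int).sum(-1)
L=STG.inv().apply((C-tcp).reshape(-1,3)).reshape(C.shape)   # x=stage y, y=stage x, z down
ok=(d>0)&(abs(L[...,0])<50)&(abs(L[...,1])<100)
for z0,z1 in((-75,-62),(-62,-50),(-50,-38),(-38,-28),(-28,-15)):
    m=ok&(L[...,2]>z0)&(L[...,2]<z1)
    if m.sum()>5: print("z",z0,z1,m.sum(),"x",np.percentile(L[m][:,0],[3,50,97]).round(1),"y",np.percentile(L[m][:,1],[3,25,50,97]).round(1),"bright",np.percentile(g[m],[10,50,90]))
m=ok&(L[...,2]>-45)&(L[...,2]<-12)&(g<150); print("dark",m.sum(),"x",np.percentile(L[m][:,0],[2,50,98]).round(1),"zmax",np.percentile(L[m][:,2],[50,90,98]).round(1),"y",np.percentile(L[m][:,1],[5,50,95]).round(1))
# stage in scene0
f=np.load("pics/scene0.npz"); d=f["d"]; C=cloud("scene",d); g=f["p"].astype(int).sum(-1)
W=np.stack([C@EX,C@EY,C[...,2]],-1)
for nm,(a,b) in(("p1",(-95,-48)),("p5",(80,130))):
    m=(d>0)&(W[...,2]>31)&(W[...,2]<37.5)&(W[...,0]>550)&(W[...,0]<598)&(W[...,1]>a-5)&(W[...,1]<b+5)
    print(nm,m.sum(),"ey",np.percentile(W[m][:,1],[2,50,98]).round(1),W[m][:,1].mean(),"ex",np.percentile(W[m][:,0],[2,50,98]).round(1))
m=(d>0)&(abs(W[...,2]-41)<3)&(g>400)&(W[...,1]>-90)&(W[...,1]<140)&(W[...,0]>520)&(W[...,0]<640)
for y in range(-90,140,30):
    q=W[m&(abs(W[...,1]-y)<15)][:,0]; print(y,len(q),np.percentile(q,[1,99]).round(1),end="; ")
print("tcp in stage axes",tcp@EX,tcp@EY)
E
python3 reg.py 5
```

```text
z -75 -62 7 x [-6.4 -0.   5.3] y [34.1 34.7 35.1 35.8] bright [339.2 343.  346. ]
z -62 -50 69 x [-10.9  -0.1  10. ] y [27.9 32.9 34.  35.7] bright [336. 348. 358.]
z -50 -38 74 x [-10.4   2.5  10.4] y [-0.3 30.8 32.7 35.1] bright [212.6 340.  353. ]
z -38 -28 40 x [-16.5   3.7  11.5] y [-14.3   7.9  21.2  29. ] bright [133.5 249.5 299.4]
z -28 -15 64 x [-15.9  -1.4  11.3] y [ 2.5  9.8 14.7 19.5] bright [ 93.6 123.5 260.4]
dark 47 x [-13.1   2.6  11.6] zmax [-22.9 -20.1 -18.8] y [ 2.4 14.7 17.6]
p1 133 ey [-87.5 -72.1 -51.8] -71.79373158823222 ex [562.4 573.9 587.4]
p5 149 ey [ 77.1 104.3 120.7] 103.75559035517342 ex [562.1 574.2 588.1]
-90 92 [547.  614.3]; -60 209 [546.6 614.7]; -30 91 [550.7 614.2]; 0 190 [548.3 614.3]; 30 170 [546.9 614.2]; 60 96 [563.6 614.2]; 90 232 [546.3 614.1]; 120 190 [546.6 613.8]; tcp in stage axes 576.4284768390557 -70.67648543008687
```

Held mount sits about 1 mm off-centre in the fingers along the row. Correct slightly and come down over pocket 1.

>>> carry_out(xyz=[[0.0006,0.0009,0.018],[0.0012,0.0018,0.038],[0.0012,0.0018,0.058],[0.0012,0.0018,0.078],[0.0012,0.0018,0.088]], delta_rot=[[0,0,0],[0,0,0],[0,0,0],[0,0,0],[0,0,0]])

```text
clock: 14.32
tcp_pos: [578.6, -49.3, 29.7]
tool_rot: [-0.001, 0.696, 0.718, -0.001]
ft_force: [0.0, 0.2, -0.0]
finger_gap: 28.9
gripper_force: 30.0
```

>>> carry_out(xyz=[[0,0,0],[0,0,0]], delta_rot=[[0,0,0],[0,0,0]])

```text
clock: 14.58
tcp_pos: [580.6, -49.3, 32.3]
tool_rot: [0.0, 0.695, 0.719, 0.0]
ft_force: [-0.4, 0.0, -1.0]
finger_gap: 29.1
gripper_force: 30.0
```

```bash
python3 - <<'E'
from h import *
s=arm.read_state(); print(s["tcp_pos"],s["tcp_pos"]@EX,s["tcp_pos"]@EY,s["ft_force"])
p,d=get_image("scene"); np.savez("pics/scene6.npz",p=p,d=d)
cv2.imwrite("pics/s6.png",cv2.resize(p[165:235,320:420,::-1],(800,560),interpolation=cv2.INTER_CUBIC))
# predicted rim + mount bottom circles
t=np.linspace(0,2*np.pi,13)[:-1]
C=cloud("scene",d); L=STG.inv().apply((C-s["tcp_pos"]).reshape(-1,3)).reshape(C.shape); g=p.astype(int).sum(-1)
m=(d>0)&(abs(L[...,0])<22)&(L[...,1]>0)&(L[...,1]<24)&(L[...,2]>-40)&(L[...,2]<-10)&(g<200); q=L[m]; print(m.sum(),np.percentile(q,[2,50,98],axis=0).round(1).tolist())
E
python3 reg.py 6 | head -6
```

```text
[580.6088063  -49.26658156  32.32899895] 578.656154531476 -68.48968412141693 [-0.37007746  0.02041497 -0.98728572]
37 [[-13.9, 4.3, -32.9], [0.9, 15.3, -22.1], [11.2, 23.2, -18.3]]
z -62 -50 24 x [-11.2  -0.4  10.1] y [32.8 33.6 34.1 36. ] bright [318. 349. 352.]
z -50 -38 47 x [-10.9  -1.2  10.2] y [31.3 32.6 33.4 35.2] bright [292.  348.  353.4]
z -38 -28 47 x [-49.3 -11.6  43.5] y [ 2.9  7.8 10.4 29.3] bright [102.2 121.  268.4]
z -28 -15 215 x [-47.   32.4  48.6] y [-8.6  4.3 10.4 17.8] bright [ 99.4 114.  233. ]
dark 192 x [-49.3  32.1  49.4] zmax [-24.4 -16.2 -13. ] y [-6.  11.3 17.4]
p1 133 ey [-87.5 -72.1 -51.8] -71.79373158823222 ex [562.4 573.9 587.4]
```

View pics/s6.png

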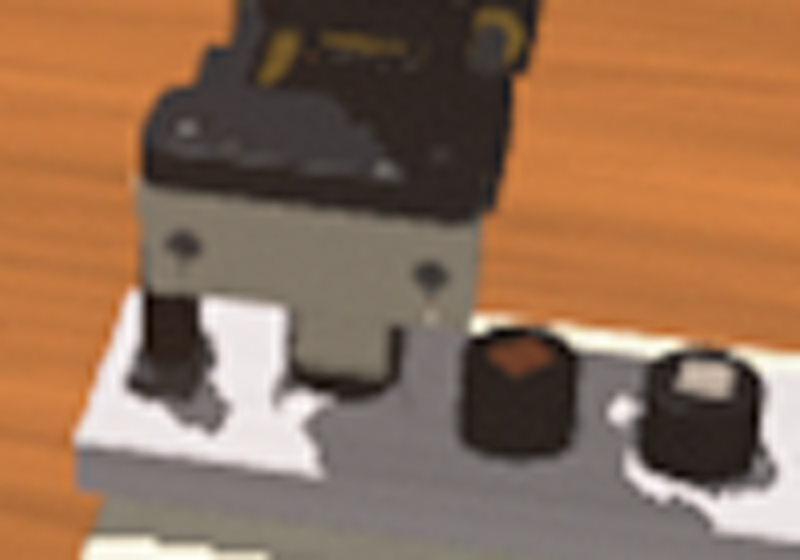

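Mount hangs squarely over pocket 1 (crop 343,390; neighbours at 519 and 700 put pocket 1 at about 341). Lower slowly.

>>> carry_out(xyz=[[-0.0005,0,0.002],[-0.0005,0,0.004],[-0.0005,0,0.006],[-0.0005,0,0.008],[-0.0005,0,0.008]], delta_rot=[[0,0,0],[0,0,0],[0,0,0],[0,0,0],[0,0,0]])

```text
clock: 15.25
tcp_pos: [579.9, -49.7, 23.6]
tool_rot: [-0.0, 0.695, 0.719, -0.0]
ft_force: [0.4, 0.0, 0.0]
finger_gap: 29.0
gripper_force: 30.0
```

>>> carry_out(xyz=[[0,0,0.001],[0,0,0.002],[0,0,0.003],[0,0,0.003]], delta_rot=[[0,0,0],[0,0,0],[0,0,0],[0,0,0]])

```text
clock: 15.75
tcp_pos: [580.0, -49.8, 20.8]
tool_rot: [-0.0, 0.695, 0.719, -0.0]
ft_force: [-0.8, 0.1, -0.4]
finger_gap: 29.1
gripper_force: 30.0
```

>>> carry_out(xyz=[[0,0,0.0007],[0,0,0.0014],[0,0,0.002],[0,0,0.002]], delta_rot=[[0,0,0],[0,0,0],[0,0,0],[0,0,0]])

```text
clock: 16.25
tcp_pos: [580.0, -49.7, 18.8]
tool_rot: [-0.0, 0.695, 0.719, -0.0]
ft_force: [-0.4, -1.0, 0.5]
finger_gap: 29.1
gripper_force: 30.0
```

>>> carry_out(xyz=[[0,0,0.0005],[0,0,0.001],[0,0,0.0015],[0,0,0.0015]], delta_rot=[[0,0,0],[0,0,0],[0,0,0],[0,0,0]])

```text
clock: 16.75
tcp_pos: [580.1, -49.8, 17.6]
tool_rot: [-0.0, 0.695, 0.719, -0.0]
ft_force: [-0.9, -0.5, 2.4]
finger_gap: 28.9
gripper_force: 30.0
```

>>> carry_out(xyz=[[0,0,0.0005],[0,0,0.001],[0,0,0.001]], delta_rot=[[0,0,0],[0,0,0],[0,0,0]])

```text
clock: 17.12
tcp_pos: [580.2, -50.0, 17.4]
tool_rot: [0.0, 0.695, 0.719, -0.0]
ft_force: [-3.2, 0.3, 8.7]
finger_gap: 29.1
gripper_force: 30.0
```

Run:
```python
from h import *
s=arm.read_state(); print(s["tcp_pos"],s["ft_force"])
p,d=get_image("scene"); np.savez("pics/scene7.npz",p=p,d=d); g=p.astype(int).sum(-1)
# image columns/rows of dark mount bottoms: compare 1st vs neighbours
C=cloud("scene",d); W=np.stack([C@EX,C@EY,C[...,2]],-1)
for c in(-71,-27,17,61):
    m=(d>0)&(g<200)&(abs(W[...,1]-c)<20)&(W[...,2]>30)&(W[...,2]<66)&(W[...,0]>560)&(W[...,0]<605)
    v,u=np.nonzero(m); print(c,m.sum(),"u",np.percentile(u,[2,98]),"v bottom",np.percentile(v,99),"ex front",np.percentile(W[m][:,0],95).round(1),"ey",np.percentile(W[m][:,1],[3,97]).round(1),"z",np.percentile(W[m][:,2],[3,97]).round(1))
```

```text
[580.21737278 -49.95503295  17.39068551] [-3.20240073  0.27847595  8.65487925]
-71 25 u [355.48 369.  ] v bottom 218.0 ex front 601.6 ey [-81.4 -57.7] z [35.9 49.6]
-27 191 u [378. 391.] v bottom 221.0 ex front 596.0 ey [-38.4 -13.8] z [39.8 60.6]
17 176 u [400. 414.] v bottom 225.0 ex front 595.6 ey [ 5.6 31. ] z [40.3 60.5]
61 181 u [422. 436.] v bottom 228.0 ex front 595.1 ey [47.7 73.1] z [39.3 60.5]
```

Contact at TCP z≈17.5 mm, right where a seated mount should touch (rim contact would be at about 24). Release and retreat.

>>> carry_out(xyz=[[0,0,-0.0005],[0,0,-0.0005],[0,0,-0.0005],[0,0,-0.0005],[0,0,-0.0005]], delta_rot=[[0,0,0],[0,0,0],[0,0,0],[0,0,0],[0,0,0]], hand=0)

```text
clock: 17.8
tcp_pos: [580.0, -49.7, 16.7]
tool_rot: [-0.0, 0.695, 0.719, -0.0]
ft_force: [-0.4, 1.0, -0.1]
finger_gap: 74.7
gripper_force: 0.0
```

>>> carry_out(xyz=[[0,0,0],[0,0,-0.01],[0,0,-0.03],[0,0,-0.06],[0,0,-0.09]], delta_rot=[[0,0,0],[0,0,0],[0,0,0],[0,0,0],[0,0,0]])

```text
clock: 18.42
tcp_pos: [580.6, -49.7, 109.4]
tool_rot: [0.0, 0.695, 0.719, 0.0]
ft_force: [-0.3, -0.4, 0.2]
finger_gap: 91.5
gripper_force: 0.0
```

Run:
```python
from h import *
s=arm.read_state(); print(s["tcp_pos"],s["finger_gap"])
p,d=get_image("scene"); np.savez("pics/scene8.npz",p=p,d=d); g=p.astype(int).sum(-1); C=cloud("scene",d); W=np.stack([C@EX,C@EY,C[...,2]],-1)
for m in nets.cut_out("mount_a","scene"):
    Q=W[m["mask"]&(d>0)]
    if 8<len(Q)<900: print(len(Q),np.median(Q,0).round(1),"z",np.percentile(Q[:,2],[3,97]).round(1),"ey",np.percentile(Q[:,1],[3,97]).round(1))
G=np.array([441.4,-378.1,36.9])
seq(((560,-110,170),yawed(-35),5),((500,-220,175),yawed(-75),5),(G+82*N,RACK,5),(G+22*N,RACK,5),(G,RACK,5))
```

```text
[580.63024559 -49.73876256 109.37774511] 91.47372707806325
207 [591.  -25.4  55.6] z [37.7 60.5] ey [-38.  -13.5]
245 [588.6 -72.   54.8] z [37.2 60.4] ey [-90.6 -58. ]
192 [ 523.9 -410.1   67.4] z [48.9 78. ] ey [-432.  -398.6]
244 [589.1  59.7  55.6] z [38.6 60.5] ey [46.7 73.1]
156 [ 445.7 -373.3   67.6] z [50.4 76.5] ey [-388.9 -361.5]
234 [589.6  16.9  55.5] z [38.2 60.5] ey [ 3.8 30.7]
0 mm/row 17.3 rad/row 0.129
{"xyz": [[-0.0119, -0.0051, -0.0116], [-0.0237, -0.0101, -0.0231], [-0.0356, -0.0152, -0.0347], [-0.0475, -0.0202, -0.0463], [-0.0593, -0.0253, -0.0579]], "delta_rot": [[0.002, -0.0, 0.129], [0.003, -0.001, 0.257], [0.005, -0.001, 0.386], [0.007, -0.001, 0.515], [0.008, -0.002, 0.644]]}
1 mm/row 25.1 rad/row 0.14
{"xyz": [[-0.0249, 0.0028, -0.001], [-0.0498, 0.0056, -0.002], [-0.0747, 0.0084, -0.003], [-0.0996, 0.0112, -0.004], [-0.1245, 0.0139, -0.005]], "delta_rot": [[0.0, 0.0, 0.14], [0.0, 0.0, 0.279], [0.0, 0.0, 0.419], [0.0, 0.0, 0.559], [0.0, 0.0, 0.698]]}
2 mm/row 28.8 rad/row 0.166
{"xyz": [[-0.0145, 0.021, 0.0134], [-0.029, 0.042, 0.0268], [-0.0436, 0.063, 0.0403], [-0.0581, 0.084, 0.0537], [-0.0726, 0.105, 0.0671]], "delta_rot": [[-0.101, -0.034, 0.128], [-0.202, -0.068, 0.255], [-0.303, -0.103, 0.383], [-0.404, -0.137, 0.51], [-0.505, -0.171, 0.638]]}
3 mm/row 12.0 rad/row 0.0
{"xyz": [[-0.0, 0.0, 0.012], [-0.0, 0.0, 0.024], [-0.0, 0.0, 0.036], [-0.0, 0.0, 0.048], [-0.0, 0.0, 0.06]], "delta_rot": [[0.0, 0.0, 0.0], [0.0, 0.0, 0.0], [0.0, 0.0, 0.0], [0.0, 0.0, 0.0], [0.0, 0.0, 0.0]]}
4 mm/row 4.4 rad/row 0.0
{"xyz": [[0.0, 0.0, 0.0044], [0.0, 0.0, 0.0088], [0.0, 0.0, 0.0132], [0.0, 0.0, 0.0176], [0.0, 0.0, 0.022]], "delta_rot": [[0.0, 0.0, 0.0], [0.0, 0.0, 0.0], [0.0, 0.0, 0.0], [0.0, 0.0, 0.0], [0.0, 0.0, 0.0]]}
```

Pocket 1's mount is seated, with its top at 60.4 like its neighbours. Next is nest 1.

>>> carry_out(xyz=[[-0.012,-0.005,-0.0116],[-0.024,-0.01,-0.023],[-0.0355,-0.015,-0.035],[-0.0475,-0.02,-0.046],[-0.0595,-0.0255,-0.058]], delta_rot=[[0,0,0.129],[0,0,0.257],[0,0,0.386],[0,0,0.515],[0,0,0.644]])

```text
clock: 19.15
tcp_pos: [556.3, -110.3, 165.8]
tool_rot: [-0.0, 0.888, 0.46, 0.0]
ft_force: [0.7, -0.0, -0.1]
finger_gap: 91.7
gripper_force: 0.0
```

>>> carry_out(xyz=[[-0.025,0.003,-0.001],[-0.05,0.0055,-0.002],[-0.075,0.0085,-0.003],[-0.0995,0.011,-0.004],[-0.1245,0.014,-0.005]], delta_rot=[[0.0,0.0,0.14],[0.0,0.0,0.279],[0.0,0.0,0.419],[0.0,0.0,0.559],[0.0,0.0,0.698]])

```text
clock: 19.77
tcp_pos: [496.2, -220.5, 170.5]
tool_rot: [-0.0, 0.992, 0.128, 0.0]
ft_force: [0.1, -0.5, -0.6]
finger_gap: 91.7
gripper_force: 0.0
```

>>> carry_out(xyz=[[-0.0145,0.021,0.0134],[-0.029,0.042,0.027],[-0.0435,0.063,0.0405],[-0.058,0.084,0.0535],[-0.0725,0.105,0.067]], delta_rot=[[-0.101,-0.034,0.128],[-0.202,-0.068,0.255],[-0.303,-0.103,0.383],[-0.404,-0.137,0.51],[-0.505,-0.171,0.638]])

```text
clock: 20.4
tcp_pos: [454.0, -340.5, 103.5]
tool_rot: [0.255, 0.947, -0.19, -0.05]
ft_force: [-0.1, -0.5, -1.1]
finger_gap: 91.8
gripper_force: 0.0
```

Run:
```python
from h import *
s=arm.read_state(); print(s["tcp_pos"],s["q"].round(2),s["qd"].round(2))
p,d=get_image("scene"); np.savez("pics/scene9.npz",p=p,d=d);
r=rot(s["tool_rot"]);L=r.inv().apply((cloud("scene",d)-s["tcp_pos"]).reshape(-1,3)).reshape(400,640,3)
for m in nets.cut_out("mount_a","scene"):
    Q=L[m["mask"]&(d>0)]; 
    if 8<len(Q)<600 and abs(np.median(Q[:,0]))<150: print(len(Q),np.percentile(Q,[3,50,97],axis=0).round(1).tolist())
Q=L[(d>0)&(abs(L[...,0])<25)&(abs(L[...,1])>42)&(abs(L[...,1])<70)&(L[...,2]>-65)&(L[...,2]<-25)]; print("fingers",len(Q),np.percentile(Q,[3,50,97],axis=0).round(1).tolist())
G=np.array([441.4,-378.1,36.9])
seq((G+22*N,RACK,5),(G,RACK,5))
```

```text
[ 453.95945754 -340.46997058  103.46333194] [-0.14  0.53  0.48  1.94  0.4   0.82 -1.96] [-0.48  0.69  0.53 -0.12  0.41  0.02 -1.5 ]
131 [[82.5, -16.1, 34.3], [96.9, -5.6, 36.8], [106.6, 7.6, 51.1]]
219 [[-1.3, -315.5, -126.0], [16.0, -301.4, -117.2], [23.0, -286.2, -103.0]]
225 [[-39.5, -384.7, -166.9], [-21.1, -370.9, -158.1], [-14.5, -357.3, -141.5]]
263 [[-62.2, -419.3, -185.8], [-39.7, -403.7, -176.4], [-32.5, -389.2, -159.6]]
225 [[-20.9, -350.8, -145.9], [-3.2, -335.8, -137.3], [4.6, -320.0, -123.3]]
163 [[-7.5, -16.6, 33.6], [10.2, -4.6, 37.6], [18.9, 11.7, 56.7]]
fingers 208 [[-3.9, -64.3, -63.8], [12.6, 44.7, -48.6], [15.1, 59.7, -30.2]]
0 mm/row 10.8 rad/row 0.001
{"xyz": [[0.0009, 0.0006, 0.0107], [0.0018, 0.0012, 0.0214], [0.0027, 0.0017, 0.0321], [0.0036, 0.0023, 0.0428], [0.0044, 0.0029, 0.0535]], "delta_rot": [[0.001, 0.001, 0.001], [0.001, 0.001, 0.001], [0.002, 0.002, 0.002], [0.003, 0.003, 0.002], [0.003, 0.004, 0.003]]}
1 mm/row 4.4 rad/row 0.0
{"xyz": [[0.0, 0.0, 0.0044], [0.0, 0.0, 0.0088], [0.0, 0.0, 0.0132], [0.0, 0.0, 0.0176], [0.0, 0.0, 0.022]], "delta_rot": [[0.0, 0.0, 0.0], [0.0, 0.0, 0.0], [0.0, 0.0, 0.0], [0.0, 0.0, 0.0], [0.0, 0.0, 0.0]]}
```

>>> carry_out(xyz=[[0,0,0.01],[0,0,0.02],[0,0,0.02],[0,0,0.02]], delta_rot=[[0,0,0],[0,0,0],[0,0,0],[0,0,0]])

```text
clock: 21.0
tcp_pos: [449.9, -349.8, 86.1]
tool_rot: [0.254, 0.947, -0.188, -0.05]
ft_force: [-1.1, -0.1, -0.4]
finger_gap: 91.9
gripper_force: 0.0
```

Run:
```python
from h import *
G=np.array([441.4,-378.1,36.9]); s=arm.read_state(); print(s["tcp_pos"])
r=rot(s["tool_rot"]);p,d=get_image("scene");L=r.inv().apply((cloud("scene",d)-s["tcp_pos"]).reshape(-1,3)).reshape(400,640,3)
for m in nets.cut_out("mount_a","scene"):
    Q=L[m["mask"]&(d>0)]; 
    if 8<len(Q)<600 and abs(np.median(Q[:,1]))<50: print(len(Q),np.percentile(Q,[3,50,97],axis=0).round(1).tolist())
Q=L[(d>0)&(abs(L[...,0])<25)&(abs(L[...,1])>42)&(abs(L[...,1])<70)&(L[...,2]>-65)&(L[...,2]<-25)]; print("fingers",len(Q),np.percentile(Q,[3,50,97],axis=0).round(1).tolist())
seq((G+18*N,RACK,5),(G,RACK,5))
```

```text
[ 449.89681507 -349.82395161   86.06975351]
170 [[-5.7, -17.0, 13.8], [10.3, -5.6, 17.8], [19.2, 11.1, 37.7]]
165 [[80.6, -15.6, 13.7], [96.2, -4.6, 17.2], [106.6, 9.9, 34.0]]
fingers 194 [[-4.1, -64.4, -63.0], [12.8, 44.7, -48.7], [15.4, 60.0, -30.3]]
0 mm/row 7.9 rad/row 0.0
{"xyz": [[0.0005, 0.0002, 0.0079], [0.0011, 0.0005, 0.0158], [0.0016, 0.0007, 0.0237], [0.0022, 0.001, 0.0315], [0.0027, 0.0012, 0.0394]], "delta_rot": [[-0.0, -0.0, -0.0], [-0.0, -0.0, -0.0], [-0.0, -0.0, -0.001], [-0.0, -0.0, -0.001], [-0.0, -0.0, -0.001]]}
1 mm/row 3.6 rad/row 0.0
{"xyz": [[-0.0, -0.0, 0.0036], [-0.0, -0.0, 0.0072], [-0.0, -0.0, 0.0108], [-0.0, -0.0, 0.0144], [-0.0, -0.0, 0.018]], "delta_rot": [[0.0, 0.0, 0.0], [0.0, 0.0, 0.0], [0.0, 0.0, 0.0], [0.0, 0.0, 0.0], [0.0, 0.0, 0.0]]}
```

>>> carry_out(xyz=[[0.0005,0,0.008],[0.001,0,0.016],[0.0012,0,0.024],[0.0012,0,0.032],[0.0012,0,0.0395]], delta_rot=[[0,0,0],[0,0,0],[0,0,0],[0,0,0],[0,0,0]])

```text
clock: 21.72
tcp_pos: [443.1, -368.5, 50.8]
tool_rot: [0.254, 0.947, -0.188, -0.051]
ft_force: [-0.7, 0.2, -0.3]
finger_gap: 91.8
gripper_force: 0.0
```

>>> carry_out(xyz=[[0,0,0.004],[0,0,0.008],[0,0,0.012],[0,0,0.016],[0,0,0.018]], delta_rot=[[0,0,0],[0,0,0],[0,0,0],[0,0,0],[0,0,0]])

```text
clock: 22.35
tcp_pos: [439.9, -376.6, 35.6]
tool_rot: [0.254, 0.947, -0.188, -0.051]
ft_force: [0.6, -0.4, 0.2]
finger_gap: 92.1
gripper_force: 0.0
```

>>> carry_out(xyz=[[0,0,0],[0,0,0],[0,0,0],[0,0,0],[0,0,0]], delta_rot=[[0,0,0],[0,0,0],[0,0,0],[0,0,0],[0,0,0]], hand=1)

```text
clock: 22.98
tcp_pos: [440.1, -376.5, 35.8]
tool_rot: [0.254, 0.947, -0.188, -0.05]
ft_force: [-0.6, 0.9, -1.0]
finger_gap: 46.3
gripper_force: 0.0
```

>>> carry_out(xyz=[[0,0,0],[0,0,0],[0,0,0],[0,0,0],[0,0,0]], delta_rot=[[0,0,0],[0,0,0],[0,0,0],[0,0,0],[0,0,0]])

```text
clock: 23.6
tcp_pos: [440.0, -376.5, 35.8]
tool_rot: [0.254, 0.947, -0.188, -0.051]
ft_force: [0.1, 0.2, 0.9]
finger_gap: 29.0
gripper_force: 30.0
```

Run:
```python
from h import *
s=arm.read_state(); p=s["tcp_pos"]; print(p,p@N,np.dot([482.6,-395.1,36.9],N),s["finger_gap"],s["gripper_force"],s["q"].round(2))
seq((p+25*N,None,5),(p+85*N,None,5),((500,-220,190),yawed(-74),5),((555,-110,190),yawed(-36),5),((575,20,170),STG,5),((574.4,124,120),STG,5))
```

```text
[ 439.98738889 -376.49354698   35.79007526] -59.21461345425406 -58.73544972714551 28.962128549220978 30.000096559524536 [-0.06  0.65  0.48  1.96  0.4   0.66 -1.95]
0 mm/row 5.0 rad/row 0.0
{"xyz": [[-0.0, 0.0, -0.005], [-0.0, 0.0, -0.01], [-0.0, 0.0, -0.015], [-0.0, 0.0, -0.02], [-0.0, 0.0, -0.025]], "delta_rot": [[0.0, 0.0, 0.0], [0.0, 0.0, 0.0], [0.0, 0.0, 0.0], [0.0, 0.0, 0.0], [0.0, 0.0, 0.0]]}
1 mm/row 12.0 rad/row 0.0
{"xyz": [[-0.0, 0.0, -0.012], [-0.0, 0.0, -0.024], [-0.0, 0.0, -0.036], [-0.0, 0.0, -0.048], [-0.0, 0.0, -0.06]], "delta_rot": [[0.0, 0.0, 0.0], [0.0, 0.0, 0.0], [0.0, 0.0, 0.0], [0.0, 0.0, 0.0], [0.0, 0.0, 0.0]]}
2 mm/row 29.8 rad/row 0.169
{"xyz": [[-0.0009, -0.0136, -0.0265], [-0.0017, -0.0272, -0.0529], [-0.0026, -0.0408, -0.0794], [-0.0034, -0.0544, -0.1059], [-0.0043, -0.0679, -0.1324]], "delta_rot": [[0.101, 0.035, -0.131], [0.202, 0.07, -0.262], [0.302, 0.106, -0.393], [0.403, 0.141, -0.524], [0.504, 0.176, -0.655]]}
3 mm/row 24.6 rad/row 0.133
{"xyz": [[0.0166, -0.0181, 0.0], [0.0333, -0.0362, 0.0], [0.0499, -0.0543, 0.0], [0.0666, -0.0725, 0.0], [0.0832, -0.0906, 0.0]], "delta_rot": [[0.0, 0.0, -0.133], [0.0, 0.0, -0.265], [0.0, 0.0, -0.398], [0.0, 0.0, -0.531], [0.0, 0.0, -0.663]]}
4 mm/row 26.6 rad/row 0.132
{"xyz": [[0.0234, -0.012, 0.004], [0.0468, -0.0241, 0.008], [0.0702, -0.0361, 0.012], [0.0935, -0.0482, 0.016], [0.1169, -0.0602, 0.02]], "delta_rot": [[0.0, 0.0, -0.132], [0.0, 0.0, -0.265], [0.0, 0.0, -0.397], [0.0, 0.0, -0.529], [0.0, 0.0, -0.661]]}
5 mm/row 23.1 rad/row 0.0
{"xyz": [[0.0208, 0.0006, 0.01], [0.0416, 0.0011, 0.02], [0.0624, 0.0017, 0.03], [0.0832, 0.0023, 0.04], [0.104, 0.0028, 0.05]], "delta_rot": [[0.0, 0.0, 0.0], [0.0, 0.0, 0.0], [0.0, 0.0, 0.0], [0.0, 0.0, 0.0], [0.0, 0.0, 0.0]]}
```

>>> carry_out(xyz=[[0,0,-0.005],[0,0,-0.01],[0,0,-0.015],[0,0,-0.02],[0,0,-0.025]], delta_rot=[[0,0,0],[0,0,0],[0,0,0],[0,0,0],[0,0,0]])

```text
clock: 24.22
tcp_pos: [444.9, -364.8, 57.8]
tool_rot: [0.254, 0.947, -0.188, -0.05]
ft_force: [0.5, -0.8, 0.4]
finger_gap: 28.9
gripper_force: 30.0
```

>>> carry_out(xyz=[[0,0,-0.012],[0,0,-0.024],[0,0,-0.036],[0,0,-0.048],[0,0,-0.06]], delta_rot=[[0,0,0],[0,0,0],[0,0,0],[0,0,0],[0,0,0]])

```text
clock: 24.85
tcp_pos: [456.5, -336.8, 110.2]
tool_rot: [0.254, 0.947, -0.188, -0.05]
ft_force: [-0.1, 0.7, -0.4]
finger_gap: 29.0
gripper_force: 30.0
```

>>> carry_out(xyz=[[-0.001,-0.0136,-0.0265],[-0.0017,-0.0272,-0.053],[-0.0026,-0.041,-0.0795],[-0.0034,-0.0545,-0.106],[-0.0045,-0.068,-0.1325]], delta_rot=[[0.101,0.035,-0.131],[0.202,0.07,-0.262],[0.302,0.106,-0.393],[0.403,0.141,-0.524],[0.504,0.176,-0.655]])

```text
clock: 25.48
tcp_pos: [500.0, -218.9, 191.7]
tool_rot: [-0.002, 0.99, 0.141, 0.001]
ft_force: [0.4, -1.1, -0.2]
finger_gap: 29.5
gripper_force: 30.0
```

>>> carry_out(xyz=[[0.0166,-0.018,0.0],[0.0333,-0.036,0.0],[0.05,-0.0545,0.0],[0.0665,-0.0725,0.0],[0.083,-0.0905,0.0]], delta_rot=[[0.0,0.0,-0.133],[0.0,0.0,-0.265],[0.0,0.0,-0.398],[0.0,0.0,-0.531],[0.0,0.0,-0.663]])

```text
clock: 26.1
tcp_pos: [554.8, -109.3, 190.5]
tool_rot: [0.0, 0.89, 0.456, -0.0]
ft_force: [-0.0, -0.5, -0.3]
finger_gap: 29.1
gripper_force: 30.0
```

>>> carry_out(xyz=[[0.0234,-0.012,0.004],[0.0468,-0.024,0.008],[0.07,-0.036,0.012],[0.0935,-0.048,0.016],[0.117,-0.06,0.02]], delta_rot=[[0.0,0.0,-0.132],[0.0,0.0,-0.265],[0.0,0.0,-0.397],[0.0,0.0,-0.529],[0.0,0.0,-0.661]])

```text
clock: 26.72
tcp_pos: [574.9, 20.7, 170.4]
tool_rot: [0.0, 0.694, 0.72, -0.0]
ft_force: [0.4, 0.8, -0.6]
finger_gap: 29.0
gripper_force: 30.0
```

>>> carry_out(xyz=[[0.021,0.0005,0.01],[0.0415,0.001,0.02],[0.0625,0.0015,0.03],[0.083,0.002,0.04],[0.104,0.003,0.05]], delta_rot=[[0,0,0],[0,0,0],[0,0,0],[0,0,0],[0,0,0]])

```text
clock: 27.35
tcp_pos: [574.4, 124.4, 120.1]
tool_rot: [0.0, 0.696, 0.718, -0.0]
ft_force: [-0.1, 0.4, 0.3]
finger_gap: 29.3
gripper_force: 30.0
```

>>> carry_out(xyz=[[0,0,0],[0,0,0]], delta_rot=[[0,0,0],[0,0,0]])

```text
clock: 27.6
tcp_pos: [574.9, 122.8, 120.5]
tool_rot: [0.0, 0.696, 0.718, -0.0]
ft_force: [0.2, -0.3, -0.3]
finger_gap: 29.2
gripper_force: 30.0
```

```bash
python3 - <<'E'
from h import *
s=arm.read_state(); t=s["tcp_pos"]; print(t,t@EX,t@EY,s["ft_force"],(STG.inv()*rot(s["tool_rot"])).as_rotvec().round(3))
p,d=get_image("scene"); np.savez("pics/scene10.npz",p=p,d=d)
E
python3 reg.py 10 | head -6
```

```text
[574.90077994 122.80691246 120.54320161] 578.656393743883 103.6784572595155 [ 0.24980485 -0.27700557 -0.28192684] [-0.    -0.001  0.001]
z -75 -62 12 x [-9.2 -1.4  9.1] y [33.3 34.6 35.1 36. ] bright [329.3 336.5 339.8]
z -62 -50 81 x [-11.3  -0.9   9.7] y [27.6 32.9 33.6 35.7] bright [309. 339. 341.]
z -50 -38 86 x [-13.9  -3.7   9.5] y [ 2.1 30.8 32.2 34.6] bright [ 97. 327. 341.]
z -38 -28 47 x [-14.9  -7.5   9.5] y [ 3.1  9.7 21.9 29.3] bright [ 87.6 218.  296.4]
z -28 -15 66 x [-15.   -3.5  10.2] y [ 4.4 11.7 14.2 18.2] bright [ 84.  100.5 177.5]
dark 83 x [-15.   -9.6  10.7] zmax [-24.1 -19.4 -17.9] y [ 2.1 11.9 17.2]
```

>>> carry_out(xyz=[[0.0015,-0.0005,0.018],[0.0033,-0.0005,0.038],[0.0033,-0.0005,0.058],[0.0033,-0.0005,0.078],[0.0033,-0.0005,0.088]], delta_rot=[[0,0,0],[0,0,0],[0,0,0],[0,0,0],[0,0,0]])

```text
clock: 28.28
tcp_pos: [573.0, 126.6, 30.2]
tool_rot: [-0.001, 0.696, 0.718, -0.001]
ft_force: [0.9, -0.3, -0.5]
finger_gap: 28.8
gripper_force: 30.0
```

>>> carry_out(xyz=[[0,0,0],[0,0,0]], delta_rot=[[0,0,0],[0,0,0]])

```text
clock: 28.52
tcp_pos: [574.7, 127.4, 32.7]
tool_rot: [0.0, 0.696, 0.718, 0.001]
ft_force: [1.0, 0.2, -0.7]
finger_gap: 29.2
gripper_force: 30.0
```

Run:
```python
from h import *
s=arm.read_state(); t=s["tcp_pos"]; print(t,t@EX,t@EY,s["ft_force"])
```

```text
[574.72451102 127.44251343  32.69221554] 578.6339159107724 108.31735387774813 [ 0.98180642  0.20696148 -0.67725854]
```

>>> carry_out(xyz=[[-0.001,-0.0003,0.002],[-0.001,-0.0003,0.004],[-0.001,-0.0003,0.006],[-0.001,-0.0003,0.008],[-0.001,-0.0003,0.008]], delta_rot=[[0,0,0],[0,0,0],[0,0,0],[0,0,0],[0,0,0]])

```text
clock: 29.15
tcp_pos: [573.6, 126.2, 23.9]
tool_rot: [-0.0, 0.696, 0.718, -0.0]
ft_force: [0.2, 0.6, -1.4]
finger_gap: 29.0
gripper_force: 30.0
```

>>> carry_out(xyz=[[0,0,0.001],[0,0,0.002],[0,0,0.003],[0,0,0.003]], delta_rot=[[0,0,0],[0,0,0],[0,0,0],[0,0,0]])

```text
clock: 29.65
tcp_pos: [573.7, 126.2, 21.0]
tool_rot: [-0.0, 0.696, 0.718, -0.0]
ft_force: [-0.2, 0.7, -1.0]
finger_gap: 28.9
gripper_force: 30.0
```

>>> carry_out(xyz=[[0,0,0.0007],[0,0,0.0014],[0,0,0.002],[0,0,0.002]], delta_rot=[[0,0,0],[0,0,0],[0,0,0],[0,0,0]])

```text
clock: 30.15
tcp_pos: [573.8, 126.3, 19.1]
tool_rot: [-0.0, 0.696, 0.718, 0.0]
ft_force: [0.1, -0.3, -0.2]
finger_gap: 29.0
gripper_force: 30.0
```

>>> carry_out(xyz=[[0,0,0.0007],[0,0,0.0014],[0,0,0.002],[0,0,0.002]], delta_rot=[[0,0,0],[0,0,0],[0,0,0],[0,0,0]])

```text
clock: 30.65
tcp_pos: [573.7, 126.3, 17.1]
tool_rot: [-0.0, 0.696, 0.718, -0.0]
ft_force: [1.1, 0.2, -0.0]
finger_gap: 29.3
gripper_force: 30.0
```

>>> carry_out(xyz=[[0,0,0.0005],[0,0,0.0008],[0,0,0.0008]], delta_rot=[[0,0,0],[0,0,0],[0,0,0]])

```text
clock: 31.02
tcp_pos: [573.9, 126.2, 16.7]
tool_rot: [0.0, 0.696, 0.718, 0.0]
ft_force: [-1.6, -1.7, 5.3]
finger_gap: 29.0
gripper_force: 30.0
```

Seated at TCP z≈16.8 as expected. Release, retreat, check all five.

>>> carry_out(xyz=[[0,0,-0.0005],[0,0,-0.0005],[0,0,-0.0005],[0,0,-0.0005],[0,0,-0.0005]], delta_rot=[[0,0,0],[0,0,0],[0,0,0],[0,0,0],[0,0,0]], hand=0)

```text
clock: 31.65
tcp_pos: [573.8, 126.3, 16.7]
tool_rot: [-0.0, 0.696, 0.718, 0.0]
ft_force: [-0.3, -0.5, 1.1]
finger_gap: 74.3
gripper_force: 0.0
```

>>> carry_out(xyz=[[0,0,0],[0,0,-0.01],[0,0,-0.03],[0,0,-0.06],[0,0,-0.09]], delta_rot=[[0,0,0],[0,0,0],[0,0,0],[0,0,0],[0,0,0]])

```text
clock: 32.28
tcp_pos: [574.3, 126.5, 109.3]
tool_rot: [0.0, 0.696, 0.718, 0.001]
ft_force: [0.3, -0.5, 1.0]
finger_gap: 91.8
gripper_force: 0.0
```

>>> carry_out(xyz=[[-0.055,0,0],[-0.11,0,0],[-0.16,0,0],[-0.22,0,0],[-0.275,0,0]], delta_rot=[[0,0,0],[0,0,0],[0,0,0],[0,0,0],[0,0,0]], hand=1)

```text
clock: 32.9
tcp_pos: [583.3, -150.8, 108.9]
tool_rot: [0.001, 0.696, 0.718, 0.001]
ft_force: [1.1, 0.1, -0.9]
finger_gap: 46.6
gripper_force: 0.0
```

>>> carry_out(xyz=[[0,0,0],[0,0,0],[0,0,0]], delta_rot=[[0,0,0],[0,0,0],[0,0,0]])

```text
clock: 33.28
tcp_pos: [583.2, -146.4, 107.5]
tool_rot: [0.0, 0.695, 0.719, 0.001]
ft_force: [0.1, -0.2, -0.2]
finger_gap: 16.2
gripper_force: 0.0
```

Run:
```python
from h import *
s=arm.read_state(); t=s["tcp_pos"]; print(t,t@EX,t@EY,s["finger_gap"])
for n in("scene","top"):
    p,d=get_image(n); np.savez(f"pics/{n}11.npz",p=p,d=d); C=cloud(n,d); W=np.stack([C@EX,C@EY,C[...,2]],-1)
    for m in nets.cut_out("mount_a",n):
        Q=W[m["mask"]&(d>0)]
        if 8<len(Q)<900: print(n,len(Q),np.median(Q,0).round(1),"z",np.percentile(Q[:,2],[3,97]).round(1),"ey",np.percentile(Q[:,1],[3,97]).round(1))
    # handle
    m=(d>0)&(W[...,2]>66)&(W[...,2]<86)&(abs(W[...,0]-580)<15)&(W[...,1]>-130)&(W[...,1]<-100); Q=W[m]
    if len(Q): print(n,"handle",len(Q),np.percentile(Q,[3,50,97],axis=0).round(1).tolist())
seq((578.2*EX-152*EY+[0,0,t[2]],STG,3),(578.2*EX-152*EY+[0,0,24],STG,5))
```

```text
[ 583.19070366 -146.42947015  107.51290752] 578.0151795075474 -165.68475737338994 16.219269883310602
scene 241 [589.3 -70.9  55. ] z [36.7 60.7] ey [-84.9 -57.7]
scene 231 [589.3  17.3  56.4] z [38.6 60.6] ey [ 3.8 30.3]
scene 148 [ 524.3 -408.5   69.4] z [54.2 77.3] ey [-421.  -397.9]
scene 248 [588.5 105.5  56.1] z [39.1 60.5] ey [ 92.3 119.4]
scene 235 [589.7 -26.4  55.3] z [37.5 60.8] ey [-40.3 -13.5]
scene 290 [588.2  58.8  53.4] z [35.5 60.4] ey [44.8 74.1]
scene handle 70 [[575.9, -123.1, 66.7], [584.7, -115.8, 77.7], [589.6, -109.0, 80.6]]
top 185 [574.8 104.   60.2] z [39.7 63.8] ey [ 92.6 117.2]
top 104 [577.9 -67.6  60.8] z [57.5 64.5] ey [-75.3 -58.9]
top 187 [575.1  59.8  60.6] z [45.5 64. ] ey [46.5 73.6]
top 227 [ 512.  -411.3   73.4] z [58.2 81.1] ey [-427.8 -397.6]
top 172 [575.9  17.2  60.8] z [49.  64.4] ey [ 5.2 29.8]
top 590 [ 693.4 -360.6   67. ] z [  6.9 101.3] ey [-384.9 -345.2]
0 mm/row 4.8 rad/row 0.0
{"xyz": [[0.0048, 0.0002, -0.0002], [0.0097, 0.0004, -0.0004], [0.0145, 0.0005, -0.0005]], "delta_rot": [[0.0, -0.0, 0.0], [0.0, -0.0, 0.001], [0.0, -0.0, 0.001]]}
1 mm/row 16.7 rad/row 0.0
{"xyz": [[0.0, 0.0, 0.0167], [0.0, 0.0, 0.0334], [0.0, 0.0, 0.0501], [0.0, 0.0, 0.0668], [0.0, 0.0, 0.0835]], "delta_rot": [[0.0, 0.0, 0.0], [0.0, 0.0, 0.0], [0.0, 0.0, 0.0], [0.0, 0.0, 0.0], [0.0, 0.0, 0.0]]}
```

All five mounts are seated (tops ≈60.5 mm, 44 mm apart), one spare is still in nest 3, and the handle is at stage-axis −115.8. Go down behind the handle and push.

>>> carry_out(xyz=[[0.003,0,0.017],[0.006,0,0.033],[0.01,0,0.05],[0.01,0,0.067],[0.01,0,0.083]], delta_rot=[[0,0,0],[0,0,0],[0,0,0],[0,0,0],[0,0,0]])

```text
clock: 34.1
tcp_pos: [582.0, -138.6, 22.2]
tool_rot: [-0.0, 0.696, 0.718, -0.0]
ft_force: [0.0, -0.2, 0.2]
finger_gap: 0.8
gripper_force: 0.0
```

>>> carry_out(xyz=[[0,0,0],[0.004,0,0],[0.008,0,0],[0.013,0,0],[0.018,0,0]], delta_rot=[[0,0,0],[0,0,0],[0,0,0],[0,0,0],[0,0,0]])

```text
clock: 34.72
tcp_pos: [582.1, -120.1, 24.3]
tool_rot: [0.0, 0.695, 0.719, 0.0]
ft_force: [0.7, 0.4, -0.7]
finger_gap: 0.5
gripper_force: 0.0
```

>>> carry_out(xyz=[[0.004,0,0],[0.008,0,0],[0.012,0,0],[0.016,0,0],[0.02,0,0]], delta_rot=[[0,0,0],[0,0,0],[0,0,0],[0,0,0],[0,0,0]])

```text
clock: 35.35
tcp_pos: [581.2, -100.7, 23.9]
tool_rot: [0.0, 0.696, 0.718, -0.0]
ft_force: [-0.1, -2.3, 2.3]
finger_gap: 0.4
gripper_force: 1.3
```

Run:
```python
from h import *
s=arm.read_state(); t=s["tcp_pos"]; print(t,t@EX,t@EY,s["finger_gap"],s["ft_force"])
p,d=get_image("scene"); C=cloud("scene",d); W=np.stack([C@EX,C@EY,C[...,2]],-1)
for m in nets.cut_out("mount_a","scene"):
    Q=W[m["mask"]&(d>0)]
    if 8<len(Q)<900: print(len(Q),np.median(Q,0).round(1))
cv2.imwrite("pics/push.png",cv2.resize(p[150:250,310:450,::-1],(784,560),interpolation=cv2.INTER_CUBIC))
```

```text
[ 581.16251321 -100.70663724   23.89993402] 577.5040528011074 -119.91981712992782 0.35557392480479205 [-0.05215952 -2.25357354  2.26502536]
229 [590.  -13.3  55.8]
265 [588.1  74.1  54.9]
228 [590.1 -56.9  56.4]
242 [589.   31.7  56.1]
269 [588.5 120.   55.1]
181 [ 523.7 -409.9   67.8]
```

View pics/push.png

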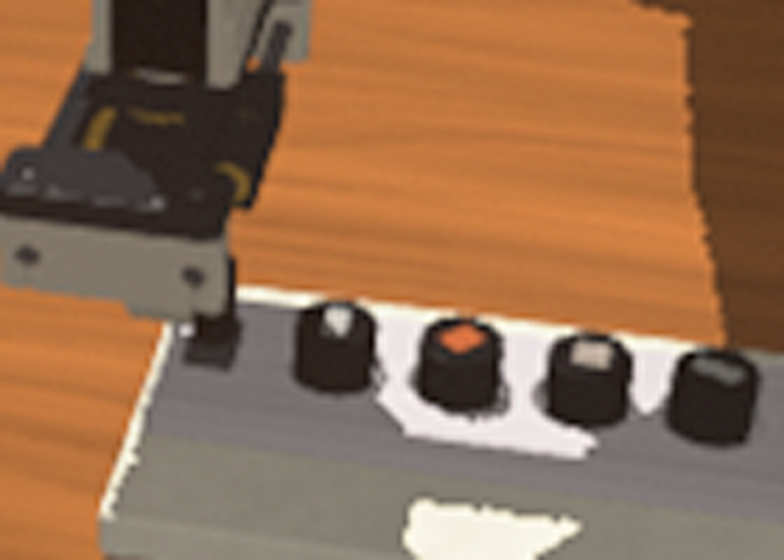

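The fingers push the handle cleanly and the carriage has moved 14 mm. Carry on, about 136 mm left.

>>> carry_out(xyz=[[0.008,0,0],[0.018,0,0],[0.03,0,0],[0.042,0,0],[0.054,0,0]], delta_rot=[[0,0,0],[0,0,0],[0,0,0],[0,0,0],[0,0,0]])

```text
clock: 36.08
tcp_pos: [579.3, -45.4, 23.8]
tool_rot: [-0.0, 0.695, 0.719, 0.0]
ft_force: [-0.3, -3.2, 1.6]
finger_gap: -0.0
gripper_force: 1.5
```

>>> carry_out(xyz=[[0.012,0,0],[0.024,0,0],[0.036,0,0],[0.048,0,0],[0.06,0,0]], delta_rot=[[0,0,0],[0,0,0],[0,0,0],[0,0,0],[0,0,0]])

```text
clock: 36.7
tcp_pos: [577.2, 14.1, 23.7]
tool_rot: [-0.0, 0.696, 0.718, -0.0]
ft_force: [-1.0, -2.6, 1.3]
finger_gap: 0.7
gripper_force: 1.4
```

>>> carry_out(xyz=[[0.006,0,0],[0.01,0,0],[0.013,0,0],[0.016,0,0],[0.018,0,0]], delta_rot=[[0,0,0],[0,0,0],[0,0,0],[0,0,0],[0,0,0]])

```text
clock: 37.33
tcp_pos: [576.7, 31.3, 23.7]
tool_rot: [-0.0, 0.696, 0.718, -0.0]
ft_force: [-0.3, -2.4, 1.3]
finger_gap: 0.3
gripper_force: 1.2
```

Run:
```python
from h import *
s=arm.read_state(); t=s["tcp_pos"]; print(t,t@EX,t@EY,s["ft_force"])
```

```text
[576.70245727  31.27723859  23.71188362] 577.4223978822671 12.139370016775889 [-0.3040254  -2.44169358  1.26994091]
```

About 4 mm left. Creep until the stop's force shows.

>>> carry_out(xyz=[[0.001,0,0],[0.002,0,0],[0.003,0,0],[0.003,0,0]], delta_rot=[[0,0,0],[0,0,0],[0,0,0],[0,0,0]])

```text
clock: 37.83
tcp_pos: [576.7, 34.5, 23.8]
tool_rot: [-0.0, 0.696, 0.718, 0.0]
ft_force: [0.2, -1.7, -1.0]
finger_gap: 0.5
gripper_force: 0.9
```

>>> carry_out(xyz=[[0.0007,0,0],[0.0014,0,0],[0.0014,0,0]], delta_rot=[[0,0,0],[0,0,0],[0,0,0]])

```text
clock: 38.2
tcp_pos: [576.7, 35.0, 23.8]
tool_rot: [0.0, 0.696, 0.718, -0.0]
ft_force: [-0.1, -4.2, -0.5]
finger_gap: 0.2
gripper_force: 2.2
```

>>> carry_out(xyz=[[0.0007,0,0],[0.0014,0,0],[0.002,0,0],[0.002,0,0]], delta_rot=[[0,0,0],[0,0,0],[0,0,0],[0,0,0]])

```text
clock: 38.7
tcp_pos: [576.7, 35.0, 23.8]
tool_rot: [0.001, 0.696, 0.718, -0.001]
ft_force: [-0.6, -7.7, 0.9]
finger_gap: 0.3
gripper_force: 3.9
```

Firm against the stop: force is rising with no motion, at the expected position. Back off and rise.

>>> carry_out(xyz=[[-0.005,0,0],[-0.015,0,0],[-0.03,0,0],[-0.05,0,0],[-0.07,0,0]], delta_rot=[[0,0,0],[0,0,0],[0,0,0],[0,0,0],[0,0,0]])

```text
clock: 39.33
tcp_pos: [579.0, -34.3, 23.8]
tool_rot: [0.0, 0.696, 0.718, -0.0]
ft_force: [0.4, -0.5, -0.6]
finger_gap: 0.6
gripper_force: 0.0
```

>>> carry_out(xyz=[[-0.02,0,-0.02],[-0.04,0,-0.05],[-0.06,0,-0.08],[-0.08,0,-0.1],[-0.08,0,-0.1]], delta_rot=[[0,0,0],[0,0,0],[0,0,0],[0,0,0],[0,0,0]])

```text
clock: 39.95
tcp_pos: [582.6, -116.1, 125.5]
tool_rot: [0.002, 0.697, 0.717, 0.001]
ft_force: [0.2, -0.5, -0.9]
finger_gap: 0.6
gripper_force: 0.0
```

Run:
```python
from h import *
for n in("scene","top"):
    p,d=get_image(n); C=cloud(n,d); W=np.stack([C@EX,C@EY,C[...,2]],-1)
    for m in nets.cut_out("mount_a",n):
        Q=W[m["mask"]&(d>0)]
        if 8<len(Q)<900: print(n,len(Q),np.median(Q,0).round(1),"ztop",np.percentile(Q[:,2],97).round(1))
    m=(d>0)&(W[...,2]>66)&(W[...,2]<86)&(abs(W[...,0]-580)<15)&(W[...,1]>0)&(W[...,1]<60); Q=W[m]
    if len(Q): print(n,"handle",len(Q),np.percentile(Q,[3,50,97],axis=0).round(1).tolist())
s=arm.read_state(); print(s["clock"],s["tcp_pos"],s["ft_force"],abs(s["qd"]).max())
```

```text
scene 256 [589.5 121.9  56.3] ztop 60.7
scene 308 [588.  164.7  53. ] ztop 60.4
scene 250 [588.8  77.1  56.1] ztop 60.5
scene 312 [587.6 253.9  54.9] ztop 60.7
scene 145 [ 524.7 -409.7   68.5] ztop 77.4
scene 295 [588.1 207.8  54.6] ztop 60.7
scene handle 76 [[574.2, 26.4, 67.0], [585.8, 33.5, 76.7], [590.0, 40.3, 81.2]]
top 206 [574.7 207.7  60.5] ztop 64.0
top 218 [ 512.3 -410.5   73.4] ztop 81.1
top 215 [575.8 165.1  60.4] ztop 64.0
top 201 [573.8 252.1  60. ] ztop 64.6
top 182 [576.1 120.   60.5] ztop 64.6
top 184 [575.5  76.3  60.3] ztop 64.0
top handle 59 [[570.2, 26.9, 69.0], [576.3, 33.0, 80.9], [583.9, 40.1, 83.1]]
40.15 [ 580.48204062 -110.96027847  122.44048177] [ 0.5340923  -0.20016218 -0.51280432] 0.007302322431850873
```

Handle moved from −115.8 to +33.5, i.e. 149 mm, and all mounts are upright. Handing in.

```bash
python3 -c "
from workcell import arm
print(arm.sign_off())"
```

```text
the job is handed in; nothing more can be done
None
```

The job is handed in: pockets 1 and 5 are filled, the third spare is still in the rack, and the carriage is home against its stop with the arm clear; the hand-in gave back no verdict.

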